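Roll the cap mat home on the sealing stand

ROBOT

A 6-joint arm with a two-finger parallel gripper is mounted at the origin on the work surface. World frame = base frame: x ahead of the robot, y to its left, z up, the work surface at z = 0. Lengths are in m, angles in rad, forces in N, time in s.
With the tool pointing down it reaches from about 0.325 to 0.85 m from the base axis. Payload 15.5 kg.
Tool frame: the origin (TCP) lies midway between the tips of the shut fingers; the grasp point (between the pads) lies behind it (arm.tcp_to_grasp is the z of the grasp point in the tool frame, in m); z points along the fingers, y is the direction in which the jaws open and shut (so a half turn about z gives the same grasp; the last joint's range is limited). The gripper opens to 91 mm and grips with 3 to 60 N. Pads are 32 mm wide; open, the fingers measure 118 mm over their backs; the gripper's body (76 mm by 178 mm) begins 60 mm behind the grasp point.
Start: joints at [-0.096, 0.494, 1.345, -0, 1.302, -0.096], TCP at [0.625, 0, 0.186] pointing down, gripper open.
Joint ranges: [-2.91, 2.91], [-0.82, 2.16], [0.22, 2.67], [-1.22, 4.37], [0.12, 2.79], [-3.08, 3.08]. Speed limits (rad/s): [1.89, 1.89, 2.57, 3.01, 3.01, 3.01].

INTERFACE

Orientations are given as [roll, pitch, yaw] about the fixed x, y, z axes, in that order (R = Rz(yaw) Ry(pitch) Rx(roll)).
In Python, from station import arm gives the robot as it stands.
- The arm moves only by the tool send_rows, never from a script. Its argument "increments" is a list of rows, each a list of 3 entries, a list of its own where there are three numbers: the finger opening in m, from 0 to 0.0912, then the shift along the tool's x, y, z in m, then the turn, a rotation vector about the tool's x, y, z in rad. In form: [[gripper, [dx, dy, dz], [rx, ry, rz]], ...]. A call has 1 to 20 rows; each row shifts and turns the pose as measured when the row begins, along the tool's axes as they then stand; what a row does not reach is not made up. A row lasts 1/8 s, in which the tool goes at most 62.5 mm and 10.7 degrees, less where a joint would pass 70% of its speed; a pose out of reach is approached as far as the arm can. A call is refused whole if a number of a shift passes 0.0625 or a number of a turn 0.188, either way. A call with a gripper value outside its range is refused whole. The fingers move at their own pace and stop on an object; "force" is the grip in N (left out, the last holds). Time passes only in rows, so rows that do not move let the fingers close. It gives the time, the measured TCP pose, the force and the opening at its end, in the units of the state.
- arm.sense(): the state, without advancing time (a new reading comes with each control period).
- arm.read_camera(name): name is "scene" or "side" or "wrist"; returns a dict with "pixels" (480x640x3 uint8, blue, green, red), "fx", "fy", "cx", "cy" (pixels), "R" (3x3) and "t" (3): a world point X has camera coordinates R X + t; the wrist camera has in their place "hand_eye" (4x4, takes a point from camera to tool coordinates, whose origin is the TCP and whose axes are the flange's). Camera axes: x right, y down, z forward; pixel columns grow to the right and rows downward; lengths in m; the calibration is good to about 2 mm. The wrist camera is an equidistant fisheye: a pixel r from the principal point sees the ray r / f radians off the axis. A picture is of the moment at which its call begins: read the wrist's pose just before it. There is no depth.
- arm.finish_job(): hands the job in, once; it reports no verdict.
The state is a dict: "clock": time; "joints": joint angles; "dq": joint speeds; "joint_torque": joint torques, N m; "tcp_pos": TCP position; "tool_rot": TCP orientation; "ft_force": force on the tool from outside, world axes, zero at the start; "wrist_torque": the same for the moment, N m; "finger_gap": finger opening in m.
Only numpy, scipy, OpenCV 4.12 (cv2) and the standard library are available. Lean on these libraries where they do the work, as an engineer would, in place of code of your own. Each camera call takes 0.05 s, during which the arm holds its last target.

TASK

Take the hand roller from its rest and roll it sideways along the sloping cap mat, the axle pointing straight up the slope so that the wheel lies flat across both columns of caps, with a steady, firm push (around 15 N; never 32 N or more), until all ten caps are fully home. Then hang the roller back in its rest, shoulder on both rails and handle upright. Press the caps with the roller only, not with the gripper, and leave the other things on the bench alone.

Things in the scene. Friction and masses are not known exactly. Their poses are not given: they have to be found in the camera images.
- pan_mid (a point): Reference point in the middle of the sealing stand's work surface, which slopes 31 degrees down towards the robot. z: normal of the slope, upwards; y: level, across the slope; x: up the slope. The mat's middle is on this z axis, but its height is not given: unpressed cap tops are 4 to 28 mm above this point along z, differing from start to start, so feel for it.
- stand: Sealing stand: fixed grey foot (170 by 200 mm; origin under its centre, x as the robot's at yaw 0, z up; pan_mid 115 mm above it) with a sloping cream bed, 100 mm (up the slope) by 164 mm, holding the white mat of ten rigid caps. The bed gives on springs along the slope's normal: 3 N to start, then 0.22 mm per N, at most 9 mm, and springs back. The mat is the part to roll.
- roller: The hand roller: an upright black handle block (30 by 30 mm, 60 mm tall) on an aluminium shoulder plate, below it a free rubber wheel of 48 mm diameter and 78 mm width. Origin at the wheel's lowest point; x along the axle, y the rolling direction, z up the handle. Above the origin: axle 24 mm, shoulder plate 56 to 64 mm (98 mm long in y, 60 to 94 mm in x), handle 64 to 124 mm. About 0.4 kg.
- roller_grip (a point): Centre of the roller's handle block, 94 mm above the bottom of the wheel; axes as roller. The handle can be gripped across x or across y; gripped across y (the rolling direction) the wheel is held best.
- wheel (a joint): Turn of the roller's wheel about its axle, rad, 0 at the start; it goes up or down with the rolling direction.
- rest_mid (a point): The roller's rest: a fixed steel foot with two black rails running along x, 70 mm long, 18 mm thick, 66 mm apart inside (y = +-33 to +-51 mm). The point is midway between the rails at their tops, 68 mm over the table. The roller hangs in it: shoulder plate on both rails, wheel between them, axle along x, the handle's centre 38 mm above this point.
- cap_a1 (a joint): How far a cap is pushed in, m: 0 proud, 0.004 fully home (then flush, 1 mm over the bed's rim). White rigid cap, 36 by 26.5 mm, centred -19 mm in x and -56 mm in y of pan_mid. About 5 N sinks it (10 N for both of a row); it stays where it is pushed.
- cap_a2 (a joint): How far a cap is pushed in, m: 0 proud, 0.004 fully home (then flush, 1 mm over the bed's rim). White rigid cap, 36 by 26.5 mm, centred -19 mm in x and -28 mm in y of pan_mid. About 5 N sinks it (10 N for both of a row); it stays where it is pushed.
- cap_a3 (a joint): How far a cap is pushed in, m: 0 proud, 0.004 fully home (then flush, 1 mm over the bed's rim). White rigid cap, 36 by 26.5 mm, centred -19 mm in x and 0 mm in y of pan_mid. About 5 N sinks it (10 N for both of a row); it stays where it is pushed.
- cap_a4 (a joint): How far a cap is pushed in, m: 0 proud, 0.004 fully home (then flush, 1 mm over the bed's rim). White rigid cap, 36 by 26.5 mm, centred -19 mm in x and 28 mm in y of pan_mid. About 5 N sinks it (10 N for both of a row); it stays where it is pushed.
- cap_a5 (a joint): How far a cap is pushed in, m: 0 proud, 0.004 fully home (then flush, 1 mm over the bed's rim). White rigid cap, 36 by 26.5 mm, centred -19 mm in x and 56 mm in y of pan_mid. About 5 N sinks it (10 N for both of a row); it stays where it is pushed.
- cap_b1 (a joint): How far a cap is pushed in, m: 0 proud, 0.004 fully home (then flush, 1 mm over the bed's rim). White rigid cap, 36 by 26.5 mm, centred 19 mm in x and -56 mm in y of pan_mid. About 5 N sinks it (10 N for both of a row); it stays where it is pushed.
- cap_b2 (a joint): How far a cap is pushed in, m: 0 proud, 0.004 fully home (then flush, 1 mm over the bed's rim). White rigid cap, 36 by 26.5 mm, centred 19 mm in x and -28 mm in y of pan_mid. About 5 N sinks it (10 N for both of a row); it stays where it is pushed.
- cap_b3 (a joint): How far a cap is pushed in, m: 0 proud, 0.004 fully home (then flush, 1 mm over the bed's rim). White rigid cap, 36 by 26.5 mm, centred 19 mm in x and 0 mm in y of pan_mid. About 5 N sinks it (10 N for both of a row); it stays where it is pushed.
- cap_b4 (a joint): How far a cap is pushed in, m: 0 proud, 0.004 fully home (then flush, 1 mm over the bed's rim). White rigid cap, 36 by 26.5 mm, centred 19 mm in x and 28 mm in y of pan_mid. About 5 N sinks it (10 N for both of a row); it stays where it is pushed.
- cap_b5 (a joint): How far a cap is pushed in, m: 0 proud, 0.004 fully home (then flush, 1 mm over the bed's rim). White rigid cap, 36 by 26.5 mm, centred 19 mm in x and 56 mm in y of pan_mid. About 5 N sinks it (10 N for both of a row); it stays where it is pushed.
- jar: Bystander: small amber jar, 42 mm across, 75 mm tall; origin under its centre. Leave it alone.
- bottle_a: Bystander: amber reagent bottle, 68 mm across, 135 mm tall; origin under its centre. Leave it alone.
- bottle_b: Bystander: amber reagent bottle, 68 mm across, 135 mm tall; origin under its centre. Leave it alone.
- wash: Bystander: white plastic bottle, 60 mm across, 140 mm tall; origin under its centre. Leave it alone.
- beaker: Bystander: glass beaker, 72 mm across, 90 mm tall; origin under its centre. Leave it alone.
- tipbox: Bystander: closed grey plastic box, 85 by 120 by 55 mm; origin under its centre. Leave it alone.
- spatula: Bystander: spatula lying flat, 170 mm long; origin in its middle. Leave it alone.
Things that resemble listed ones, but are neither listed nor needed, are in the scene too. Leave any red or yellow look-alike of the roller alone.

How it is judged:
By the outcome, as a careful person would: the job done as asked, in the order asked, and still so for the second after the job is handed in, with the robot touching nothing.
It also fails if it takes over 64 s, if anything falls off the work surface, if the arm or the gripper's body presses on something with over 40 N, if the wrist force passes 120 N, or if a joint passes its speed limit or range.

## Working session

There is one attempt and no reset: what is moved stays moved. The work goes in short steps, Python scripts to look and compute and a tool call to move; the robot and the scene stay as the last step left them, time stands still between calls to the robot, and variables do not carry over. Pictures are saved under pics/ and viewed, and the job is handed in when it is done.

Besides the shell and the picture viewer there is one more tool, called after "Call:" as name([rows], argument=value, ...), one row to a line, values as JSON. send_rows: Moves the arm, as the interface text tells. Its arguments: {"type":"object","properties":{"increments":{"type":"array"},"force":{"type":"number"}},"required":["increments"]}

```bash
mkdir -p pics; ls; python3 - <<'E'
from station import arm
import cv2
s=arm.sense(); print(s); print(arm.tcp_to_grasp)
for n in ["scene","side","wrist"]:
    c=arm.read_camera(n); cv2.imwrite(f"pics/{n}0.png",c["pixels"])
    print(n,{k:v for k,v in c.items() if k!="pixels"})
E
```

```text
pics
{'clock': 0.0, 'joints': array([-9.55072953e-02,  4.94201801e-01,  1.34614723e+00,  1.33000637e-06,
        1.30250404e+00, -9.55209464e-02]), 'dq': array([ 4.28579245e-04, -5.13887368e-05, -1.37370695e-03, -8.57326826e-04,
       -1.32759522e-03, -3.71201560e-04]), 'joint_torque': array([-1.07322368e-03, -8.78814626e+01, -3.81857479e+01,  7.05250050e-02,
        5.33505273e-02, -1.50444166e-04]), 'tcp_pos': array([6.24572968e-01, 4.00403616e-05, 1.85621264e-01]), 'tool_rot': array([-3.14033810e+00, -1.21489496e-04,  1.57080955e+00]), 'ft_force': array([-0.62577828, -0.16932309,  0.11867017]), 'wrist_torque': array([ 0.02106044, -0.01351945, -0.01470853]), 'finger_gap': 0.09114505672716948}
-0.0188
scene {'fx': 577.800459524392, 'fy': 577.800459524392, 'cx': 312.47977974427096, 'cy': 229.8010640952878, 'R': array([[-0.60699274,  0.79465731,  0.00892003],
       [ 0.64295038,  0.49764784, -0.58220394],
       [-0.46709165, -0.34765844, -0.81299385]]), 't': array([ 0.29126121, -0.28610329,  1.94200294])}
side {'fx': 603.8938616932127, 'fy': 603.8938616932127, 'cx': 314.28445046885867, 'cy': 229.64570177242246, 'R': array([[ 0.84029473, -0.54195789, -0.01365309],
       [-0.35884065, -0.53714463, -0.7633538 ],
       [ 0.40637193,  0.64634147, -0.64583633]]), 't': array([-0.4278263 ,  0.27873688,  1.40507514])}
wrist {'fx': 371.64829954431775, 'fy': 371.64829954431775, 'cx': 318.460968026068, 'cy': 238.08685520050523, 'hand_eye': array([[-2.60847557e-05, -9.61271842e-01, -2.75601968e-01,
         7.84258142e-02],
       [ 9.99999821e-01, -1.89973334e-04,  5.67961352e-04,
        -1.22017647e-03],
       [-5.98322280e-04, -2.75601903e-01,  9.61271675e-01,
        -1.99048580e-01],
       [ 0.00000000e+00,  0.00000000e+00,  0.00000000e+00,
         1.00000000e+00]])}
```

View pics/scene0.png

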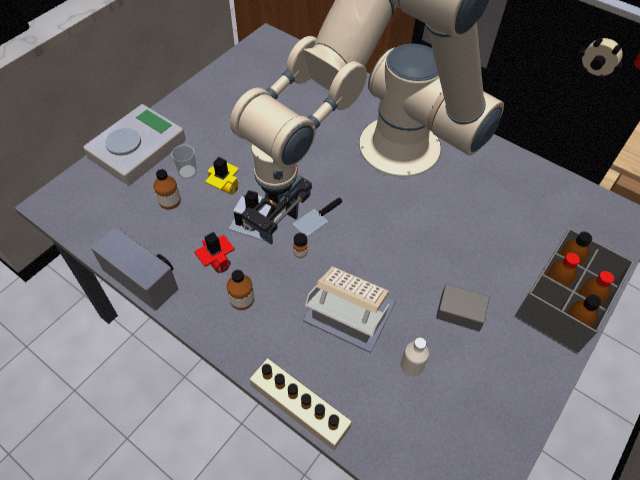

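View pics/side0.png

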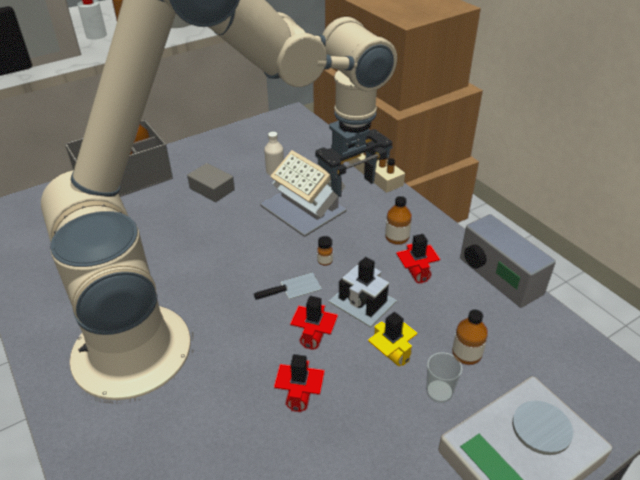

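View pics/wrist0.png

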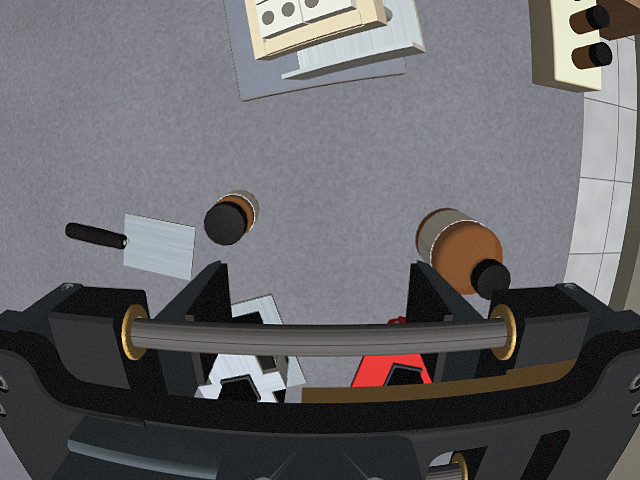

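Roller candidates in the side view are: red at (418,255), red at (313,318), red at (299,378), yellow at (393,335), and an aluminium one with a black handle hanging in a steel rest at (366,280). I choose the aluminium one. The stand is at side (305,190) and scene (350,300). Next I'll check the choice in close crops.

```bash
python3 - <<'E'
import cv2,numpy as np
a=cv2.imread("pics/side0.png")[235:345,310:430]; b=cv2.imread("pics/side0.png")[130:240,240:360]
c=cv2.imread("pics/scene0.png")[160:260,210:310];d=cv2.imread("pics/scene0.png")[250:360,290:410]
cv2.imwrite("pics/crop1.png",np.hstack([cv2.resize(x,(400,400),interpolation=cv2.INTER_CUBIC) for x in (a,b)]))
cv2.imwrite("pics/crop2.png",np.hstack([cv2.resize(x,(400,400),interpolation=cv2.INTER_CUBIC) for x in (c,d)]))
E
```

```text
(no output)
```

View pics/crop1.png

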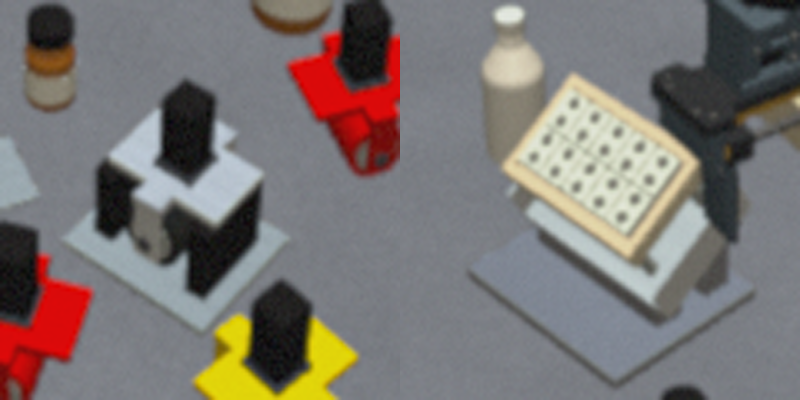

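View pics/crop2.png

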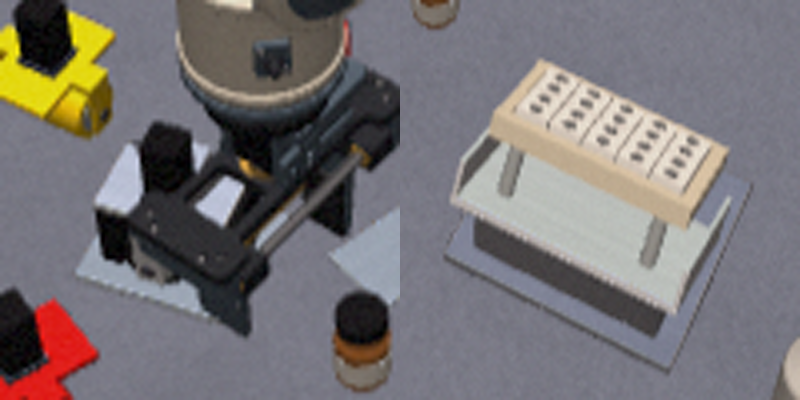

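```bash
cat > h.py <<'E'
import numpy as np, cv2
from scipy.spatial.transform import Rotation as Rn
K={'scene':(577.800459524392,312.47977974427096,229.8010640952878,np.array([[-0.60699274,0.79465731,0.00892003],[0.64295038,0.49764784,-0.58220394],[-0.46709165,-0.34765844,-0.81299385]]),np.array([0.29126121,-0.28610329,1.94200294])),
'side':(603.8938616932127,314.28445046885867,229.64570177242246,np.array([[0.84029473,-0.54195789,-0.01365309],[-0.35884065,-0.53714463,-0.7633538],[0.40637193,0.64634147,-0.64583633]]),np.array([-0.4278263,0.27873688,1.40507514]))}
def ray(cam,u,v):
    f,cx,cy,R,t=K[cam]; d=R.T@np.array([(u-cx)/f,(v-cy)/f,1]); return -R.T@t, d/np.linalg.norm(d)
def onz(cam,u,v,z):
    o,d=ray(cam,u,v); return o+d*(z-o[2])/d[2]
def proj(cam,X):
    f,cx,cy,R,t=K[cam]; p=R@np.asarray(X)+t; return np.array([f*p[0]/p[2]+cx,f*p[1]/p[2]+cy])
def tri(p1,p2,c1='scene',c2='side'):
    o1,d1=ray(c1,*p1);o2,d2=ray(c2,*p2)
    A=np.stack([d1,-d2],1); s,_,_,_=np.linalg.lstsq(A,o2-o1,rcond=None)
    a=o1+s[0]*d1;b=o2+s[1]*d2; return (a+b)/2, np.linalg.norm(a-b)
HE=np.array([[-2.60847557e-05,-9.61271842e-01,-2.75601968e-01,7.84258142e-02],[9.99999821e-01,-1.89973334e-04,5.67961352e-04,-1.22017647e-03],[-5.98322280e-04,-2.75601903e-01,9.61271675e-01,-1.99048580e-01],[0,0,0,1]])
WF,WX,WY=371.64829954431775,318.460968026068,238.08685520050523
def T(pos,rpy):
    M=np.eye(4);M[:3,:3]=Rn.from_euler('xyz',rpy).as_matrix();M[:3,3]=pos;return M
def wray(M,u,v):
    x,y=u-WX,v-WY;r=np.hypot(x,y);th=r/WF
    d=np.array([np.sin(th)*x/r,np.sin(th)*y/r,np.cos(th)]) if r>0 else np.array([0,0,1.])
    C=M@HE; return C[:3,3],C[:3,:3]@d
def wonz(M,u,v,z):
    o,d=wray(M,u,v); return o+d*(z-o[2])/d[2]
def wproj(M,X):
    C=np.linalg.inv(M@HE); p=C[:3,:3]@X+C[:3,3]; r=np.hypot(p[0],p[1]); th=np.arctan2(r,p[2]); return np.array([WX+WF*th*p[0]/r,WY+WF*th*p[1]/r])
E
python3 - <<'E'
from h import *
np.set_printoptions(precision=4,suppress=True)
s1=lambda x,y:(310+.3*x,235+.275*y); s2=lambda x,y:(240+.3*x,130+.275*y)
c2=lambda x,y:(290+.3*x,250+.275*y)
print("handle top",onz('side',*s1(187,92),.136))
P=[onz('side',*s1(*p),.076) for p in [(262,172),(215,222),(160,107),(110,160)]]
print("plate",P)
F=[onz('side',*s1(*p),.004) for p in [(62,240),(205,330),(288,240)]]
print("rest foot",F, np.linalg.norm(F[1]-F[0]),np.linalg.norm(F[2]-F[1]), 'mid',(F[0]+F[2])/2, [np.degrees(np.arctan2(*(b-a)[1::-1])) for a,b in ((F[0],F[1]),(F[1],F[2]))])
F=[onz('side',*s2(*p),.004) for p in [(470,270),(617,383),(755,290)]]
print("stand foot",F, np.linalg.norm(F[1]-F[0]),np.linalg.norm(F[2]-F[1]),'mid',(F[0]+F[2])/2,[np.degrees(np.arctan2(*(b-a)[1::-1])) for a,b in ((F[0],F[1]),(F[1],F[2]))])
F=[onz('scene',*c2(*p),.004) for p in [(445,257),(670,370),(752,185)]]
print("stand foot scene",F, np.linalg.norm(F[1]-F[0]),np.linalg.norm(F[2]-F[1]),'mid',(F[0]+F[2])/2,[np.degrees(np.arctan2(*(b-a)[1::-1])) for a,b in ((F[0],F[1]),(F[1],F[2]))])
E
```

```text
handle top [ 0.5452 -0.1734  0.136 ]
plate [array([ 0.5843, -0.2155,  0.076 ]), array([ 0.5286, -0.233 ,  0.076 ]), array([ 0.5598, -0.1242,  0.076 ]), array([ 0.4994, -0.1456,  0.076 ])]
rest foot [array([ 0.4674, -0.1307,  0.004 ]), array([ 0.5081, -0.2542,  0.004 ]), array([ 0.6082, -0.2241,  0.004 ])] 0.13002828927079857 0.1045080274895459 mid [ 0.5378 -0.1774  0.004 ] [np.float64(-71.76048806981386), np.float64(16.766325738703177)]
stand foot [array([0.8167, 0.1089, 0.004 ]), array([ 0.8324, -0.0725,  0.004 ]), array([ 1.0094, -0.0519,  0.004 ])] 0.1820711792799778 0.1781834312676889 mid [0.913  0.0285 0.004 ] [np.float64(-85.07413467807649), np.float64(6.617776968888641)]
stand foot scene [array([0.5165, 0.4044, 0.004 ]), array([0.4861, 0.5904, 0.004 ]), array([0.3088, 0.5748, 0.004 ])] 0.18851949834519693 0.17797799076440385 mid [0.4126 0.4896 0.004 ] [np.float64(99.26639751763159), np.float64(-174.94979505766378)]
```

```bash
python3 - <<'E'
from h import *
for c in K: print(c,proj(c,[0,0,0]),proj(c,[.6246,0,.1856]),proj(c,[.54,-.175,.136]), -K[c][3].T@K[c][4], np.linalg.det(K[c][3]))
E
```

```text
scene [399.13817635 144.67729367] [279.25726983 232.66295104] [251.04908139 192.74601256] [1.26783702 0.58607955 1.40966793] 0.9999999928877283
side [130.40697012 349.44533815] [351.36018512 195.47924662] [364.73095211 261.523872  ] [-0.11146079 -0.99030015  1.11438228] 0.9999999953759137
```

```bash
python3 - <<'E'
from h import *
np.set_printoptions(precision=4,suppress=True)
s2=lambda x,y:(240+.3*(x-400),130+.275*y)
c2=lambda x,y:(290+.3*(x-400),250+.275*y)
for n,cam,f,pp in (("side","side",s2,[(470,270),(617,383),(755,290)]),("scene","scene",c2,[(445,257),(670,370),(752,185)])):
  F=[onz(cam,*f(*p),.004) for p in pp]
  print(n,F, np.linalg.norm(F[1]-F[0]),np.linalg.norm(F[2]-F[1]),'mid',(F[0]+F[2])/2,[np.degrees(np.arctan2(*(b-a)[1::-1])) for a,b in ((F[0],F[1]),(F[1],F[2]))])
# bed corners: upper-left etc. side / scene pairs
B={'top_y+':((575,75),(725,152)),'top_y-':((697,160),(493,112)),'bot_y-':((632,258),(540,62))}
for k,(a,b) in B.items(): print(k,tri(c2(*b),s2(*a)))
E
```

```text
side [array([0.5182, 0.309 , 0.004 ]), array([0.5523, 0.1145, 0.004 ]), array([0.7159, 0.1446, 0.004 ])] 0.19746825217335243 0.16635984399177436 mid [0.617  0.2268 0.004 ] [np.float64(-80.04985866208902), np.float64(10.413888283249353)]
scene [array([0.7139, 0.1483, 0.004 ]), array([0.6772, 0.3423, 0.004 ]), array([0.5114, 0.3122, 0.004 ])] 0.19741933943045745 0.16846254585622808 mid [0.6127 0.2302 0.004 ] [np.float64(100.70978510397796), np.float64(-169.69323445259178)]
top_y+ (array([0.6098, 0.3038, 0.1704]), np.float64(0.04076031811316811))
top_y- (array([0.6604, 0.1541, 0.1486]), np.float64(0.0009346174912635138))
bot_y- (array([0.582 , 0.1392, 0.0982]), np.float64(0.005403025865970948))
```

Call:
send_rows([
  [0.0912, [-0.02, -0.02, -0.04], [0, 0, 0]],
  [0.0912, [-0.042, -0.027, -0.02], [0, 0, 0.18]],
  [0.0912, [-0.025, -0.035, -0.015], [0, 0, 0.18]],
  [0.0912, [-0.02, -0.04, -0.015], [0, 0, 0.18]],
  [0.0912, [0, -0.04, -0.01], [0, 0, 0.18]],
  [0.0912, [0, 0, 0], [0, 0, 0.18]],
  [0.0912, [0, 0, 0], [0, 0, 0.18]],
  [0.0912, [0, 0, 0], [0, 0, 0.18]],
  [0.0912, [0, 0, 0], [0, 0, 0]],
])

```text
clock: 1.27
tcp_pos: [0.4537, -0.0652, 0.2876]
tool_rot: [-3.141, 0.004, 0.272]
ft_force: [-0.7, -0.5, -0.4]
finger_gap: 0.0909
```

```bash
python3 - <<'E'
from station import arm
import cv2,json
for i in range(1):
    s=arm.sense(); c=arm.read_camera("wrist"); cv2.imwrite("pics/w1.png",c["pixels"])
print(s['clock'],s['joints'],s['tcp_pos'],s['tool_rot'],s['ft_force'])
json.dump([list(s['tcp_pos']),list(s['tool_rot'])],open('w1.json','w'))
for n in ["scene","side"]:
    c=arm.read_camera(n); cv2.imwrite(f"pics/{n}1.png",c["pixels"])
E
```

```text
1.275 [-2.72294335e-01  1.60234786e-01  1.57106246e+00 -1.09389514e-03
  1.41375438e+00  1.02618227e+00] [ 0.45369354 -0.06523155  0.28757872] [-3.14072416  0.00351809  0.2724942 ] [-0.71575396 -0.45422969 -0.4183744 ]
```

View pics/w1.png

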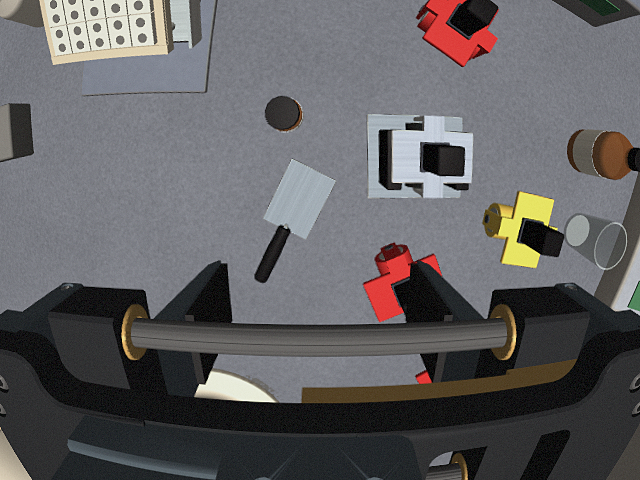

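View pics/side1.png

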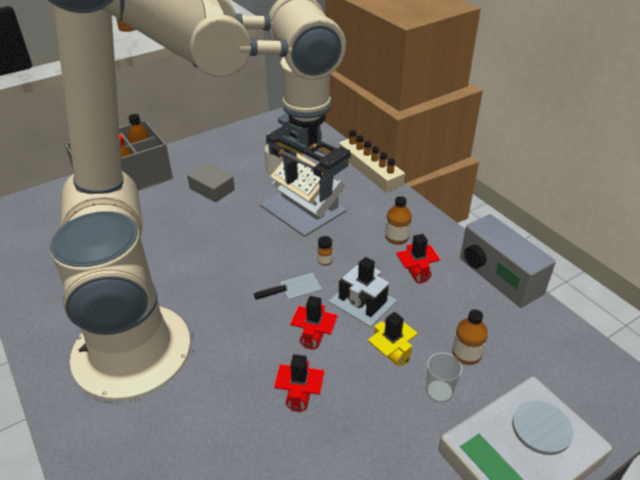

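```bash
python3 - <<'E'
import cv2
a=cv2.imread("pics/w1.png")[100:210,355:485]
cv2.imwrite("pics/w1c.png",cv2.resize(a,None,fx=5,fy=5,interpolation=cv2.INTER_CUBIC))
E
```

```text
(no output)
```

View pics/w1c.png

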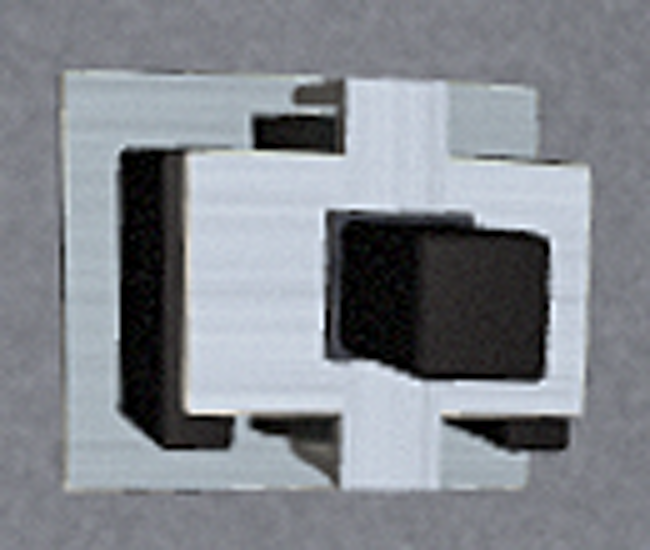

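```bash
python3 - <<'E'
from h import *
import json
np.set_printoptions(precision=4,suppress=True)
M=T(*json.load(open('w1.json')))
q=lambda p,z:wonz(M,355+p[0]/5,100+p[1]/5,z)
def go(n,pp,z):
    P=np.array([q(p,z) for p in pp]); a=lambda v:np.degrees(np.arctan2(v[1],v[0]))
    print(n,P.mean(0),'edges',[np.round(np.linalg.norm(P[(i+1)%4]-P[i]),4) for i in range(4)],'ang',[np.round(a(P[(i+1)%4]-P[i]),1) for i in range(4)])
go('plate',[(188,153),(590,165),(583,413),(185,410)],.076)
go('cross',[(343,80),(447,82),(437,488),(340,488)],.076)
go('handle',[(415,230),(550,235),(545,380),(415,378)],.136)
go('foot',[(65,72),(538,88),(528,490),(68,490)],.004)
# bystanders
for n,u,v,z in (('redA tip',398,245,.03),('yellow wheel',485,220,.03),('jar',283,113,.075)): print(n,wonz(M,u,v,z))
E
```

```text
plate [ 0.5422 -0.175   0.076 ] edges [np.float64(0.0966), np.float64(0.0584), np.float64(0.0973), np.float64(0.0578)] ang [np.float64(-72.7), np.float64(-162.8), np.float64(106.9), np.float64(16.5)]
cross [ 0.5419 -0.1751  0.076 ] edges [np.float64(0.0248), np.float64(0.0939), np.float64(0.0238), np.float64(0.0933)] ang [np.float64(-71.6), np.float64(-163.2), np.float64(106.9), np.float64(17.4)]
handle [ 0.5422 -0.1746  0.136 ] edges [np.float64(0.0286), np.float64(0.029), np.float64(0.0279), np.float64(0.0291)] ang [np.float64(-73.1), np.float64(-163.2), np.float64(107.0), np.float64(18.3)]
foot [ 0.5371 -0.1756  0.004 ] edges [np.float64(0.1298), np.float64(0.1107), np.float64(0.1301), np.float64(0.11)] ang [np.float64(-73.0), np.float64(-162.8), np.float64(106.7), np.float64(17.1)]
redA tip [ 0.4208 -0.181   0.03  ]
yellow wheel [ 0.487  -0.2885  0.03  ]
jar [0.5409 0.0005 0.075 ]
```

Call:
send_rows([
  [0.0912, [0.0185, 0.042, 0.025], [0, 0, -0.028]],
  [0.0912, [0.0185, 0.042, 0.025], [0, 0, 0]],
  [0.0912, [0.0185, 0.042, 0.025], [0, 0, 0]],
  [0.0912, [0, 0, 0], [0, 0, 0]],
])

```text
clock: 1.92
tcp_pos: [0.547, -0.1723, 0.2103]
tool_rot: [-3.141, 0.002, 0.32]
ft_force: [-0.3, 0.2, -0.2]
finger_gap: 0.0913
```

```bash
cat > d.py <<'E'
# python3 d.py x y z yaw pitch(tilt) : delta from present to target in tool axes
import sys,numpy as np
from h import *
from station import arm
np.set_printoptions(precision=4,suppress=True)
def delta(pos,Rt):
    s=arm.sense(); R=Rn.from_euler('xyz',s['tool_rot']).as_matrix()
    print('t',s['clock'],'pos',s['tcp_pos'],'rot',s['tool_rot'],'F',s['ft_force'],'gap',round(s['finger_gap'],4),'q',s['joints'])
    print('shift',R.T@(np.array(pos)-s['tcp_pos']),'turn',Rn.from_matrix(R.T@Rt).as_rotvec())
if __name__=='__main__':
    a=[float(v) for v in sys.argv[1:]]
    delta(a[:3],Rn.from_euler('xyz',[np.pi,0,a[3]]).as_matrix())
E
python3 d.py 0.542 -0.175 0.087 0.3
```

```text
t 1.925 pos [ 0.547  -0.1723  0.2103] rot [-3.1413  0.0017  0.3196] F [-0.3083  0.2423 -0.1509] gap 0.0913 q [-0.4086  0.3989  1.4412 -0.0009  1.303   0.8428]
shift [-0.0054  0.001   0.1233] turn [-0.0003  0.0017  0.0196]
```

Call:
send_rows([
  [0.0912, [-0.0054, 0.001, 0.02], [0, 0.0017, 0.0196]],
  [0.0912, [0, 0, 0.03], [0, 0, 0]],
  [0.0912, [0, 0, 0.03], [0, 0, 0]],
  [0.0912, [0, 0, 0.02], [0, 0, 0]],
  [0.0912, [0, 0, 0], [0, 0, 0]],
])

```text
clock: 2.55
tcp_pos: [0.5416, -0.1734, 0.1095]
tool_rot: [3.141, -0.001, 0.313]
ft_force: [-0.6, 0.6, 1.2]
finger_gap: 0.0911
```

```bash
python3 d.py 0.542 -0.175 0.087 0.3
```

```text
t 2.55 pos [ 0.5416 -0.1734  0.1095] rot [ 3.1415 -0.0012  0.3125] F [-0.5537  0.6306  1.2192] gap 0.0911 q [-0.4154  0.5013  1.578   0.0008  1.0613  0.8425]
shift [-0.0001  0.0016  0.0225] turn [ 0.0001 -0.0012  0.0125]
```

Call:
send_rows([
  [0.0912, [0, 0.0016, 0.015], [0, -0.0012, 0.0125]],
  [0.0912, [0, 0, 0.006], [0, 0, 0]],
  [0.0912, [0, 0, 0], [0, 0, 0]],
])

```text
clock: 2.92
tcp_pos: [0.5431, -0.1751, 0.0893]
tool_rot: [3.14, -0.002, 0.301]
ft_force: [0.5, 1.1, 0.3]
finger_gap: 0.0912
```

```bash
python3 d.py 0.542 -0.175 0.087 0.3; python3 - <<'E'
from station import arm
import cv2
for n in ("wrist","side"):
    c=arm.read_camera(n); cv2.imwrite(f"pics/{n}2.png",c["pixels"])
E
```

```text
t 2.925 pos [ 0.5431 -0.1751  0.0893] rot [ 3.1397 -0.0021  0.3012] F [0.4958 1.0955 0.3307] gap 0.0912 q [-0.4165  0.5291  1.5945 -0.0001  1.0152  0.8532]
shift [-0.001  -0.0004  0.0023] turn [ 0.0019 -0.0021  0.0012]
```

View pics/wrist2.png

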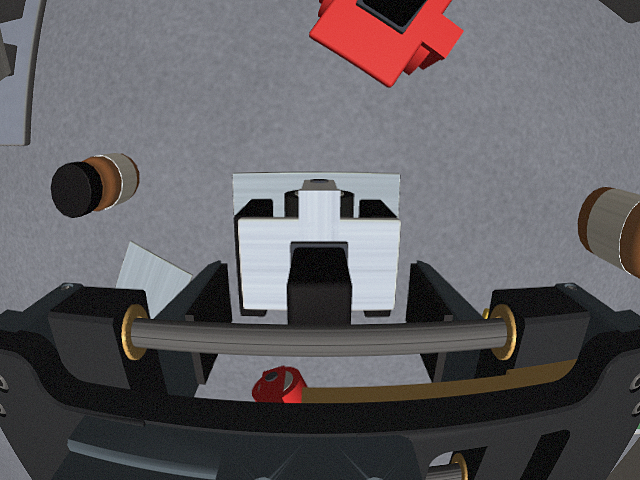

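View pics/side2.png

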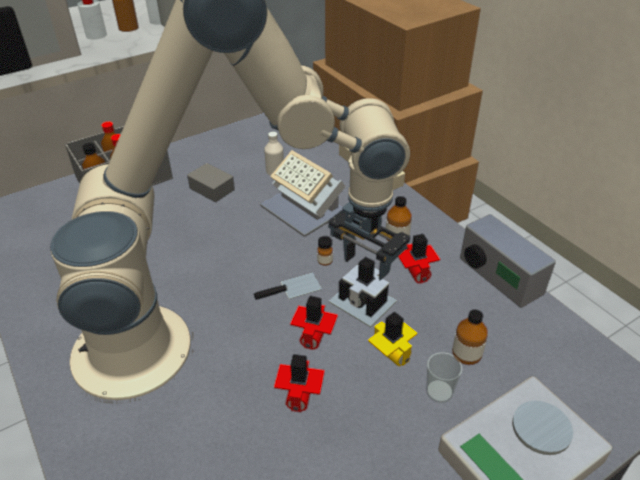

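```bash
python3 - <<'E'
import cv2
from h import *
a=cv2.imread("pics/side2.png")[200:320,310:430]
cv2.imwrite("pics/s2c.png",cv2.resize(a,None,fx=5,fy=5,interpolation=cv2.INTER_CUBIC))
M=T([.5431,-.1751,.0893],[np.pi,0,.3])
for p in ([0,.0455,0],[0,-.0455,0],[0,0,0],[0,0,-.0188]): print((proj('side',(M@np.array(p+[1]))[:3])-[310,200])*5)
E
```

```text
[352.5501675  418.61840728]
[199.94474975 334.62824509]
[275.06059647 375.97010727]
[276.65790487 347.85272071]
```

View pics/s2c.png

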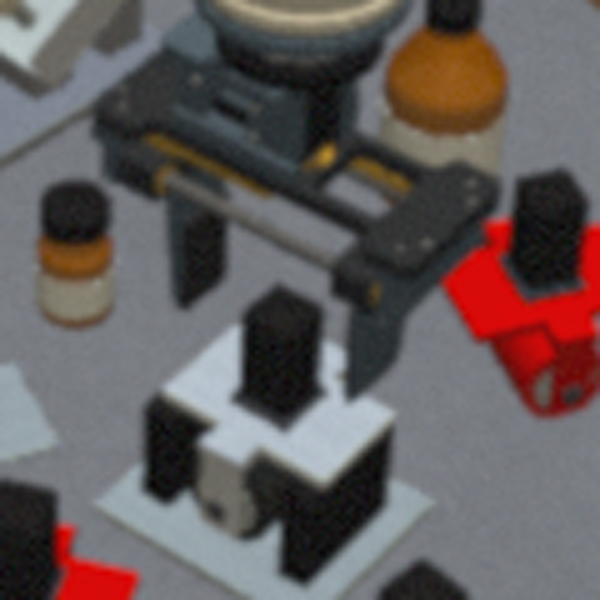

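Call:
send_rows([
  [0.0912, [-0.001, 0, 0.002], [0, 0, 0]],
  [0.02, [0, 0, 0], [0, 0, 0]],
  [0.02, [0, 0, 0], [0, 0, 0]],
  [0.02, [0, 0, 0], [0, 0, 0]],
  [0.02, [0, 0, 0], [0, 0, 0]],
  [0.02, [0, 0, 0], [0, 0, 0]],
  [0.02, [0, 0, 0], [0, 0, 0]],
], force=50)

```text
clock: 3.9
tcp_pos: [0.5427, -0.1757, 0.0883]
tool_rot: [3.139, -0.003, 0.301]
ft_force: [0.5, 0.3, -0.2]
finger_gap: 0.0342
```

```bash
python3 d.py 0.542 -0.175 0.087 0.3
```

```text
t 3.9 pos [ 0.5427 -0.1757  0.0883] rot [ 3.1385 -0.0034  0.3012] F [ 0.5208  0.2848 -0.1707] gap 0.0342 q [-0.4178  0.5294  1.5976 -0.0001  1.01    0.8518]
shift [-0.0005 -0.0009  0.0013] turn [ 0.0031 -0.0034  0.0012]
```

Call:
send_rows([
  [0.02, [0, 0, 0], [0, 0, 0]],
  [0.02, [0, 0, 0], [0, 0, 0]],
  [0.02, [0, 0, 0], [0, 0, 0]],
], force=50)

```text
clock: 4.28
tcp_pos: [0.5427, -0.1757, 0.0883]
tool_rot: [3.139, -0.003, 0.301]
ft_force: [-0.2, 1.0, -0.0]
finger_gap: 0.03
```

```bash
python3 d.py 0.542 -0.175 0.087 0.3
```

```text
t 4.275 pos [ 0.5427 -0.1757  0.0883] rot [ 3.1386 -0.0034  0.3012] F [-0.2203  0.9882 -0.0163] gap 0.03 q [-0.4178  0.5293  1.5976 -0.      1.01    0.8518]
shift [-0.0005 -0.0009  0.0013] turn [ 0.003  -0.0034  0.0012]
```

Call:
send_rows([
  [0.02, [0, 0, -0.015], [0, 0, 0]],
  [0.02, [0, 0, -0.03], [0, 0, 0]],
  [0.02, [0, 0, -0.035], [0, 0, 0]],
  [0.02, [0, 0, -0.035], [0, 0, 0]],
  [0.02, [0, 0, -0.035], [0, 0, 0]],
  [0.02, [0, 0, -0.02], [0, 0, 0]],
  [0.02, [0, 0, 0], [0, 0, 0]],
])

```text
clock: 5.15
tcp_pos: [0.5402, -0.1746, 0.2676]
tool_rot: [3.14, -0.002, 0.301]
ft_force: [-0.8, -0.7, -4.8]
finger_gap: 0.0297
```

```bash
python3 d.py 0.542 -0.175 0.25 0.3; python3 - <<'E'
from station import arm
import cv2
for n in ("wrist","side","scene"):
    c=arm.read_camera(n); cv2.imwrite(f"pics/{n}3.png",c["pixels"])
a=cv2.imread("pics/side3.png")[130:240,240:360]
cv2.imwrite("pics/s3c.png",cv2.resize(a,None,fx=5,fy=5,interpolation=cv2.INTER_CUBIC))
a=cv2.imread("pics/scene3.png")[250:360,290:410]
cv2.imwrite("pics/c3c.png",cv2.resize(a,None,fx=5,fy=5,interpolation=cv2.INTER_CUBIC))
E
```

```text
t 5.15 pos [ 0.5402 -0.1746  0.2676] rot [ 3.1396 -0.002   0.3013] F [-0.7706 -0.7346 -4.7587] gap 0.0297 q [-0.4177  0.3411  1.3715 -0.0002  1.4262  0.8518]
shift [0.0016 0.0008 0.0176] turn [ 0.002  -0.002   0.0013]
```

View pics/s3c.png

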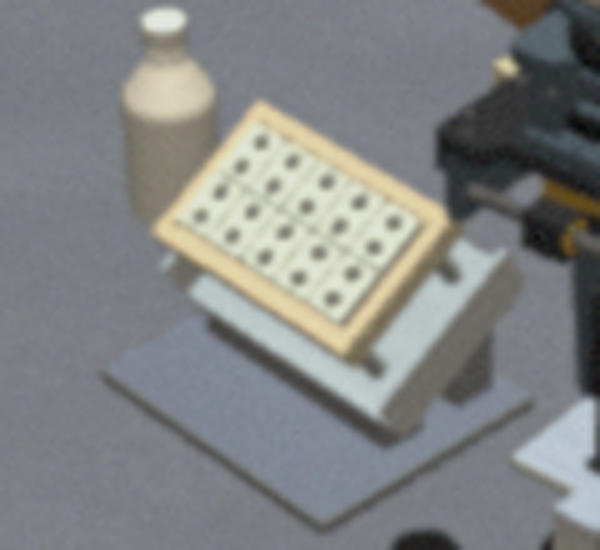

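View pics/c3c.png

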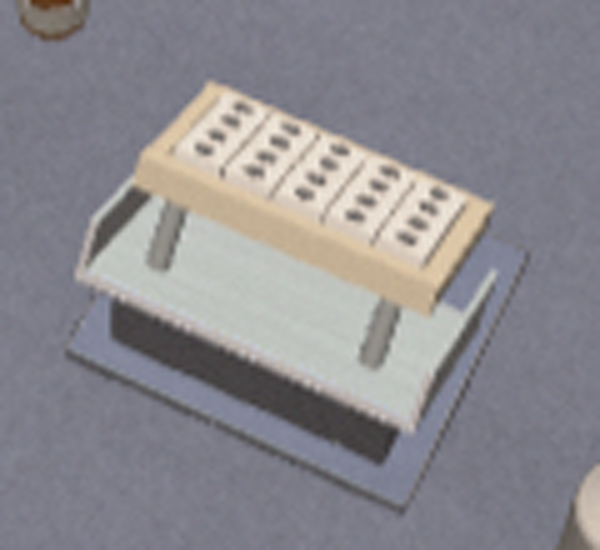

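View pics/wrist3.png

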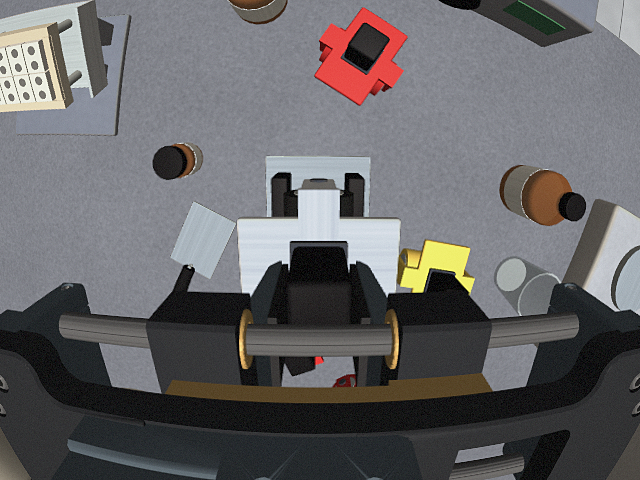

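View pics/side3.png

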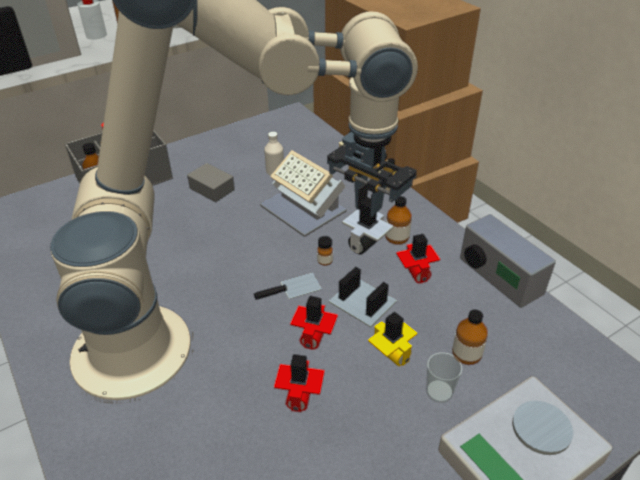

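```bash
python3 - <<'E'
from h import *
np.set_printoptions(precision=4,suppress=True)
s=lambda p:(240+(p[0]-2)/5,130+(p[1]-2)/5); c=lambda p:(290+(p[0]-2)/5,250+(p[1]-2)/5)
def dots(fn,off):
    g=cv2.cvtColor(cv2.imread(fn),cv2.COLOR_BGR2GRAY).astype(float); return g
def refine(g,p):
    u,v=int(round(p[0])),int(round(p[1])); w=g[v-2:v+3,u-2:u+3]; m=np.clip(np.percentile(w,80)-w,0,None)
    yy,xx=np.mgrid[v-2:v+3,u-2:u+3]; return (xx*m).sum()/m.sum(),(yy*m).sum()/m.sum()
gs=dots("pics/side3.png",0);gc=dots("pics/scene3.png",0)
# ordered y- -> y+
lowS=[(333,299),(299,278),(265,257),(232,236),(200,215)]; hiS=[(396,223),(361,203),(327,181),(293,161),(262,142)]
lowC=[(243,107),(291,130),(341,150),(390,172),(440,193)]; hiC=[(204,149),(256,171),(304,194),(355,215),(407,238)]
L=[];H=[]
for a,b,o in ((lowS,lowC,L),(hiS,hiC,H)):
    for p,q in zip(a,b):
        X,e=tri(refine(gc,c(q)),refine(gs,s(p))); o.append(X); print(X,round(e,4))
L=np.array(L);H=np.array(H)
# fit with plane constraint
P=np.vstack([L,H]); C=P.mean(0); j=np.tile(np.arange(-2,3)*.028,2)
yv=(P-C).T@j/(j@j); k=H.mean(0)-L.mean(0)
print('C',C,'yvec',yv,np.linalg.norm(yv),'yaw',np.degrees(np.arctan2(yv[1],yv[0]))-90,'xspan',k,np.linalg.norm(k),'yaw',np.degrees(np.arctan2(k[1],k[0])),'slope',np.degrees(np.arctan2(k[2],np.hypot(*k[:2]))))
# foot corners
for cam,f,pp in (("side",s,[(103,375),(323,528),(532,402)]),("scene",c,[(68,352),(404,510),(528,253)])):
  for z in (0.,.006):
    F=[onz(cam,*f(p),z) for p in pp]
    print(cam,z,[round(float(np.linalg.norm(F[i+1]-F[i])),4) for i in (0,1)],'mid',(F[0]+F[2])/2,[round(float(np.degrees(np.arctan2(*(b-a)[1::-1]))),2) for a,b in ((F[0],F[1]),(F[1],F[2]))])
E
```

```text
[0.5902 0.1665 0.1173] 0.0015
[0.5861 0.1946 0.1158] 0.0001
[0.5802 0.222  0.1165] 0.0009
[0.5746 0.2498 0.117 ] 0.0019
[0.5691 0.2766 0.1172] 0.0021
[0.6369 0.1748 0.1458] 0.0017
[0.6321 0.203  0.1458] 0.0022
[0.6275 0.2301 0.1461] 0.0019
[0.6223 0.258  0.146 ] 0.0008
[0.6169 0.2852 0.1465] 0.0024
C [0.6036 0.2261 0.1314] yvec [-0.1851  0.9838  0.005 ] 1.0010555488953812 yaw 10.654579408585917 xspan [0.0471 0.0083 0.0293] 0.0560765776129684 yaw 10.024497165831656 slope 31.462645062773696
side 0.0 [0.1964, 0.1665] mid [0.6173 0.231  0.    ] [-79.66, 9.73]
side 0.006 [0.1953, 0.1656] mid [0.6133 0.2244 0.006 ] [-79.66, 9.73]
scene 0.0 [0.1981, 0.1707] mid [0.6097 0.2273 0.    ] [100.2, -169.62]
scene 0.006 [0.1972, 0.17] mid [0.6125 0.2288 0.006 ] [100.2, -169.62]
```

```bash
cat > m.py <<'E'
# python3 m.py yprime height(wheel bottom over cap plane) [xprime]: delta in tool axes; also mat-frame state
import sys
from d import *
PSI=0.180;SL=np.radians(31)
C=np.array([.6036,.2261,.1314])
B=Rn.from_euler('xyz',[0,-SL,PSI]).as_matrix()  # cols: u(up slope), v(level), n
Rt=B@np.diag([1,-1,-1.])
def st():
    s=arm.sense();R=Rn.from_euler('xyz',s['tool_rot']).as_matrix()
    w=s['tcp_pos']+R@[0,0,.0763]
    print('mat xyz of wheel bottom (mm)',1000*(B.T@(w-C)),'force u,v,n',B.T@s['ft_force'],'tq',B.T@s['wrist_torque'])
if __name__=='__main__':
    a=[float(v) for v in sys.argv[1:]]; x=a[2] if len(a)>2 else 0
    st(); delta(C+B@[x,a[0],a[1]+.0763],Rt)
E
python3 m.py -0.058 0.05
```

```text
mat xyz of wheel bottom (mm) [ -86.3421 -382.2141  118.6836] force u,v,n [-3.0239 -1.4351 -4.1997] tq [-0.0451  0.0801 -0.0455]
t 5.3 pos [ 0.5392 -0.1742  0.265 ] rot [-3.1408  0.0012  0.3013] F [-0.1651 -1.4887 -5.1573] gap 0.0299 q [-0.4177  0.3438  1.3746 -0.0002  1.4246  0.8518]
shift [ 0.1087 -0.3134  0.0254] turn [-0.0336  0.5416  0.1181]
```

Call:
send_rows([
  [0.02, [0, -0.025, -0.015], [0, 0, 0.03]],
  [0.02, [0, -0.035, -0.01], [0, 0, 0.03]],
  [0.02, [0, -0.035, 0], [0, 0.1, 0.03]],
  [0.02, [0, -0.035, 0], [0, 0.12, 0.02]],
  [0.02, [0, -0.035, 0], [0, 0.12, 0]],
  [0.02, [0, -0.03, 0], [0, 0.1, 0]],
  [0.02, [0, -0.01, 0], [0, 0.05, 0]],
  [0.02, [0, 0, 0], [0, 0, 0]],
])

```text
clock: 6.3
tcp_pos: [0.4848, 0.0322, 0.2809]
tool_rot: [-3.125, -0.485, 0.178]
ft_force: [1.1, -0.1, -4.5]
finger_gap: 0.0299
```

```bash
python3 m.py -0.058 0.05
```

```text
mat xyz of wheel bottom (mm) [ -57.1992 -168.3358  130.0984] force u,v,n [-1.4327 -0.2849 -4.425 ] tq [-0.0143  0.8807 -0.0076]
t 6.3 pos [0.4848 0.0322 0.2809] rot [-3.1253 -0.4853  0.1784] F [ 1.085  -0.0921 -4.5308] gap 0.0299 q [-0.2101 -0.0338  1.9334  0.2676  0.8116  1.0359]
shift [ 0.0572 -0.1104  0.0786] turn [-0.0155  0.0557 -0.0018]
```

Call:
send_rows([
  [0.02, [0.012, -0.025, 0.01], [-0.005, 0.02, 0]],
  [0.02, [0.015, -0.03, 0.02], [-0.005, 0.02, 0]],
  [0.02, [0.015, -0.03, 0.02], [-0.005, 0.015, 0]],
  [0.02, [0.012, -0.02, 0.015], [0, 0, 0]],
  [0.02, [0, 0, 0], [0, 0, 0]],
])

```text
clock: 6.92
tcp_pos: [0.5472, 0.1509, 0.2477]
tool_rot: [3.14, -0.532, 0.176]
ft_force: [-0.5, -0.3, -4.4]
finger_gap: 0.0296
```

```bash
python3 m.py -0.058 0.015; python3 - <<'E'
from station import arm
import cv2
for n in ("side","scene"):
    c=arm.read_camera(n); cv2.imwrite(f"pics/{n}4.png",c["pixels"])
a=cv2.imread("pics/side4.png")[110:230,240:360];b=cv2.imread("pics/scene4.png")[230:350,290:410]
cv2.imwrite("pics/x4.png",np.hstack([cv2.resize(x,(400,400),interpolation=cv2.INTER_CUBIC) for x in (a,b)])) if 0 else None
import numpy as np
cv2.imwrite("pics/x4.png",np.hstack([cv2.resize(x,(400,400),interpolation=cv2.INTER_CUBIC) for x in (a,b)]))
E
```

```text
mat xyz of wheel bottom (mm) [  0.1363 -64.2059  58.9238] force u,v,n [-2.736  -0.2061 -3.4622] tq [0.0644 1.0119 0.027 ]
t 6.925 pos [0.5472 0.1509 0.2477] rot [ 3.1403 -0.5317  0.1757] F [-0.5161 -0.3034 -4.3768] gap 0.0296 q [0.159  0.1279 1.8914 0.0129 0.5907 1.5456]
shift [-0.0005 -0.0061  0.0439] turn [ 0.0035  0.0094 -0.0037]
```

View pics/x4.png

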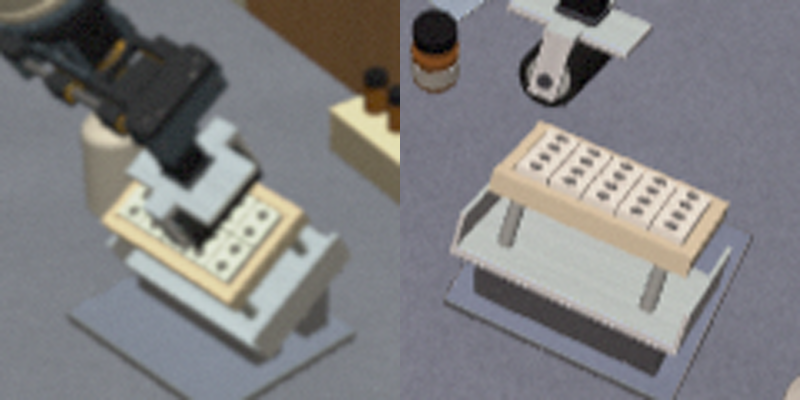

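Call:
send_rows([
  [0.02, [0, -0.004, 0.015], [0.0035, 0.0094, -0.0037]],
  [0.02, [0, -0.002, 0.02], [0, 0, 0]],
  [0.02, [0, 0, 0.008], [0, 0, 0]],
  [0.02, [0, 0, 0], [0, 0, 0]],
])

```text
clock: 7.52
tcp_pos: [0.5676, 0.1557, 0.2109]
tool_rot: [3.14, -0.54, 0.175]
ft_force: [-0.4, 0.1, -4.1]
finger_gap: 0.0295
```

```bash
python3 m.py -0.058 0.0
```

```text
mat xyz of wheel bottom (mm) [ -0.2723 -63.0637  16.5471] force u,v,n [-2.4762  0.193  -3.3296] tq [ 0.045   0.9828 -0.0311]
t 7.525 pos [0.5676 0.1557 0.2109] rot [ 3.1404 -0.54    0.1754] F [-0.4356  0.117  -4.1294] gap 0.0295 q [0.1629 0.2118 1.9147 0.0114 0.4752 1.55  ]
shift [ 0.0002 -0.0049  0.0165] turn [ 0.0036  0.0011 -0.0039]
```

Call:
send_rows([
  [0.02, [0, -0.004, 0.007], [0.0036, 0, -0.0039]],
  [0.02, [0, -0.001, 0.003], [0, 0, 0]],
  [0.02, [0, 0, 0], [0, 0, 0]],
])

```text
clock: 7.9
tcp_pos: [0.5722, 0.1614, 0.203]
tool_rot: [-3.142, -0.541, 0.18]
ft_force: [-0.6, -0.1, -5.4]
finger_gap: 0.0298
```

```bash
python3 m.py -0.058 0.0
```

```text
mat xyz of wheel bottom (mm) [  0.4882 -58.0598   6.9939] force u,v,n [-3.2953 -0.0163 -4.2958] tq [0.037  0.9542 0.0031]
t 7.9 pos [0.5722 0.1614 0.203 ] rot [-3.1416 -0.5413  0.1796] F [-0.5993 -0.1257 -5.3795] gap 0.0298 q [0.1719 0.2322 1.9149 0.0092 0.4532 1.5559]
shift [-0.0005 -0.      0.007 ] turn [ 0.0002 -0.0002 -0.0003]
```

Call:
send_rows([
  [0.02, [-0.0005, 0, 0.003], [0, 0, 0]],
  [0.02, [0, 0, 0.0015], [0, 0, 0]],
  [0.02, [0, 0, 0.0], [0, 0, 0]],
])

```text
clock: 8.28
tcp_pos: [0.5741, 0.1619, 0.1989]
tool_rot: [-3.142, -0.542, 0.18]
ft_force: [-0.4, 0.4, -5.7]
finger_gap: 0.0296
```

```bash
python3 m.py -0.058 0.0
```

```text
mat xyz of wheel bottom (mm) [  0.1286 -57.9304   2.4507] force u,v,n [-3.2421  0.4825 -4.7319] tq [ 0.023   0.9678 -0.0472]
t 8.275 pos [0.5741 0.1619 0.1989] rot [-3.1416 -0.5416  0.1799] F [-0.4227  0.4135 -5.7258] gap 0.0296 q [0.1721 0.2415 1.9169 0.0094 0.4416 1.5556]
shift [-0.0001  0.0001  0.0025] turn [ 0.     -0.0006 -0.0001]
```

Call:
send_rows([
  [0.02, [0, 0, 0.0015], [0, 0, 0]],
  [0.02, [0, 0, 0.0], [0, 0, 0]],
])

```text
clock: 8.52
tcp_pos: [0.5748, 0.162, 0.1979]
tool_rot: [-3.142, -0.542, 0.18]
ft_force: [-3.0, -0.6, 1.1]
finger_gap: 0.03
```

```bash
python3 m.py -0.058 0.0
```

```text
mat xyz of wheel bottom (mm) [  0.1958 -57.9017   1.1469] force u,v,n [-2.0771 -0.0565  2.5677] tq [ 0.0037  1.1075 -0.0116]
t 8.525 pos [0.5748 0.162  0.1979] rot [-3.1416 -0.5419  0.1799] F [-3.0426 -0.611   1.1312] gap 0.03 q [0.1722 0.2442 1.9172 0.0095 0.4384 1.5556]
shift [-0.0001  0.0001  0.0011] turn [ 0.     -0.0008 -0.0001]
```

Call:
send_rows([
  [0.02, [0, 0, 0.0015], [0, 0, 0]],
  [0.02, [0, 0, 0.0], [0, 0, 0]],
])

```text
clock: 8.78
tcp_pos: [0.5755, 0.1621, 0.1968]
tool_rot: [3.142, -0.542, 0.18]
ft_force: [-4.9, -1.0, 0.9]
finger_gap: 0.0295
```

```bash
python3 m.py -0.058 0.0
```

```text
mat xyz of wheel bottom (mm) [  0.3011 -57.9127  -0.1026] force u,v,n [-3.8173 -0.0998  3.3158] tq [-0.0078  1.1809 -0.0579]
t 8.775 pos [0.5755 0.1621 0.1968] rot [ 3.1416 -0.5422  0.18  ] F [-4.8815 -0.9897  0.8761] gap 0.0295 q [0.1722 0.2468 1.9175 0.0095 0.4352 1.5555]
shift [-0.0002  0.0001 -0.0001] turn [ 0.     -0.0012  0.    ]
```

Call:
send_rows([
  [0.02, [0, 0, 0.0015], [0, 0, 0]],
  [0.02, [0, 0, 0.0], [0, 0, 0]],
])

```text
clock: 9.02
tcp_pos: [0.5761, 0.1623, 0.1957]
tool_rot: [3.142, -0.542, 0.18]
ft_force: [-5.2, -0.1, 1.5]
finger_gap: 0.0297
```

```bash
python3 m.py -0.058 0.0|head -1
```

```text
mat xyz of wheel bottom (mm) [  0.293  -57.8815  -1.3571] force u,v,n [-3.5949  0.7818  3.9304] tq [0.042  1.2321 0.0118]
```

Call:
send_rows([
  [0.02, [0, 0, 0.0015], [0, 0, 0]],
  [0.02, [0, 0, 0.0], [0, 0, 0]],
])

```text
clock: 9.28
tcp_pos: [0.5768, 0.1624, 0.1946]
tool_rot: [3.142, -0.543, 0.18]
ft_force: [-4.8, -0.1, 1.3]
finger_gap: 0.0297
```

```bash
python3 m.py -0.058 0.0|head -1
```

```text
mat xyz of wheel bottom (mm) [  0.2698 -57.8603  -2.6261] force u,v,n [-3.4116  0.7656  3.5714] tq [ 0.0046  1.2108 -0.0815]
```

Call:
send_rows([
  [0.02, [0, 0, 0.0015], [0, 0, 0]],
  [0.02, [0, 0, 0.0], [0, 0, 0]],
])

```text
clock: 9.52
tcp_pos: [0.5773, 0.1625, 0.1936]
tool_rot: [3.142, -0.543, 0.18]
ft_force: [-6.1, -1.6, 3.2]
finger_gap: 0.03
```

```bash
python3 m.py -0.058 0.0
```

```text
mat xyz of wheel bottom (mm) [  0.2907 -57.8573  -3.792 ] force u,v,n [-3.7155 -0.4987  5.9382] tq [-0.0044  1.299  -0.0097]
t 9.525 pos [0.5773 0.1625 0.1936] rot [ 3.1415 -0.5429  0.1801] F [-6.0531 -1.6084  3.1764] gap 0.03 q [0.1723 0.2543 1.9186 0.0096 0.4257 1.5554]
shift [-0.0001  0.0001 -0.0038] turn [ 0.     -0.0019  0.0001]
```

Call:
send_rows([
  [0.02, [0, 0, 0.0012], [0, 0, 0]],
  [0.02, [0, 0, 0.0], [0, 0, 0]],
])

```text
clock: 9.78
tcp_pos: [0.5776, 0.1626, 0.193]
tool_rot: [3.141, -0.543, 0.18]
ft_force: [-9.0, -0.7, 6.7]
finger_gap: 0.0296
```

```bash
python3 m.py -0.058 0.0|head -1
```

```text
mat xyz of wheel bottom (mm) [  0.287  -57.7828  -4.4771] force u,v,n [-4.2071  0.9499 10.3572] tq [-0.0226  1.3141  0.0259]
```

Call:
send_rows([
  [0.02, [0, 0, 0.0012], [0, 0, 0]],
  [0.02, [0, 0, 0.0], [0, 0, 0]],
])

```text
clock: 10.02
tcp_pos: [0.5779, 0.1627, 0.1925]
tool_rot: [3.141, -0.544, 0.18]
ft_force: [-10.0, -2.3, 7.4]
finger_gap: 0.0295
```

```bash
python3 m.py -0.058 0.0
```

```text
mat xyz of wheel bottom (mm) [  0.2531 -57.7671  -4.9977] force u,v,n [-4.9788 -0.5136 11.5944] tq [ 0.0203  1.3628 -0.0366]
t 10.025 pos [0.5779 0.1627 0.1925] rot [ 3.1415 -0.5437  0.1803] F [-9.9819 -2.3385  7.3741] gap 0.0295 q [0.1725 0.2568 1.9197 0.0096 0.4214 1.5553]
shift [-0.      0.0002 -0.005 ] turn [-0.0001 -0.0027  0.0003]
```

Call:
send_rows([
  [0.02, [0, -0.002, 0.0005], [0, 0.0005, 0]],
  [0.02, [0, -0.003, 0.0005], [0, 0.0005, 0]],
  [0.02, [0, -0.003, 0.0005], [0, 0.0005, 0]],
])

```text
clock: 10.4
tcp_pos: [0.5767, 0.1701, 0.1923]
tool_rot: [3.14, -0.546, 0.181]
ft_force: [-10.4, -7.2, 8.5]
finger_gap: 0.0296
```

```bash
python3 m.py -0.05 0.0
```

```text
mat xyz of wheel bottom (mm) [  0.4734 -50.3717  -5.3395] force u,v,n [-5.5049 -5.2204 13.2601] tq [-1.2381  1.4681 -0.0606]
t 10.4 pos [0.5767 0.1701 0.1923] rot [ 3.1404 -0.5461  0.1806] F [-10.4269  -7.2035   8.5309] gap 0.0296 q [ 0.192   0.2588  1.9195 -0.0176  0.4173  1.5967]
shift [-0.0001 -0.0003 -0.0053] turn [ 0.0009 -0.0051  0.0005]
```

Call:
send_rows([
  [0.02, [0, -0.003, 0.0002], [0, -0.003, 0]],
  [0.02, [0, -0.003, 0.0002], [0, -0.003, 0]],
  [0.02, [0, -0.003, 0.0002], [0, -0.002, 0]],
  [0.02, [0, -0.003, 0.0003], [0, -0.001, 0]],
])

```text
clock: 10.9
tcp_pos: [0.5746, 0.1818, 0.193]
tool_rot: [3.14, -0.539, 0.181]
ft_force: [-9.9, -0.9, 7.3]
finger_gap: 0.0295
```

```bash
python3 m.py -0.05 0.0
```

```text
mat xyz of wheel bottom (mm) [  0.27   -38.5215  -4.6844] force u,v,n [-4.7114  0.8367 11.3224] tq [-0.0809  1.3218 -0.0148]
t 10.9 pos [0.5746 0.1818 0.193 ] rot [ 3.1396 -0.5386  0.1809] F [-9.8603 -0.9438  7.2787] gap 0.0295 q [ 0.222   0.261   1.907  -0.0546  0.436   1.6556]
shift [-0.0005  0.0116 -0.0047] turn [0.0015 0.0024 0.0008]
```

Call:
send_rows([
  [0.02, [0, -0.003, 0.0006], [0.001, 0.0015, 0]],
  [0.02, [0, -0.003, 0.0005], [0.0005, 0, 0]],
  [0.02, [0, -0.003, 0.0005], [0, 0, 0]],
  [0.02, [0, -0.003, 0.0004], [0, 0, 0]],
])

```text
clock: 11.4
tcp_pos: [0.5725, 0.194, 0.1925]
tool_rot: [3.141, -0.541, 0.181]
ft_force: [-9.3, -7.3, 8.7]
finger_gap: 0.0295
```

```bash
python3 m.py -0.05 0.0
```

```text
mat xyz of wheel bottom (mm) [  0.3251 -26.0422  -5.1874] force u,v,n [-4.5142 -5.4681 12.817 ] tq [-1.5121  1.27   -0.0544]
t 11.4 pos [0.5725 0.194  0.1925] rot [ 3.141  -0.5411  0.1812] F [-9.3225 -7.2543  8.6613] gap 0.0295 q [ 0.251   0.2649  1.9047 -0.0872  0.4335  1.7099]
shift [-0.0003  0.024  -0.0052] turn [ 0.    -0.     0.001]
```

Call:
send_rows([
  [0.02, [0, -0.003, 0.0004], [0, -0.0005, 0.001]],
  [0.02, [0, -0.003, 0.0004], [0, -0.0005, 0]],
  [0.02, [0, -0.003, 0.0005], [0, -0.0005, 0]],
  [0.02, [0, -0.003, 0.0005], [0, -0.0005, 0]],
  [0.02, [0, -0.003, 0.0004], [0, -0.0005, 0]],
])

```text
clock: 12.02
tcp_pos: [0.57, 0.2085, 0.1925]
tool_rot: [3.14, -0.54, 0.181]
ft_force: [-11.0, -1.2, 9.3]
finger_gap: 0.0294
```

```bash
python3 m.py -0.05 0.0
```

```text
mat xyz of wheel bottom (mm) [  0.3792 -11.388   -5.2945] force u,v,n [-4.6601  0.8205 13.63  ] tq [-0.0566  1.4387 -0.0299]
t 12.025 pos [0.57   0.2085 0.1925] rot [ 3.1403 -0.5401  0.1805] F [-10.9834  -1.1646   9.2831] gap 0.0294 q [ 0.2876  0.2698  1.896  -0.1319  0.4417  1.7821]
shift [-0.0005  0.0387 -0.0053] turn [0.001  0.0009 0.0005]
```

Call:
send_rows([
  [0.02, [-0.0002, -0.003, 0.0003], [0.0005, 0.0005, 0.0005]],
  [0.02, [0, -0.003, 0.0004], [0.0005, 0, 0]],
  [0.02, [0, -0.003, 0.0004], [0, 0, 0]],
  [0.02, [0, -0.003, 0.0004], [0, 0, 0]],
  [0.02, [0, -0.003, 0.0004], [0, -0.0005, 0]],
])

```text
clock: 12.65
tcp_pos: [0.5671, 0.2235, 0.1926]
tool_rot: [3.141, -0.542, 0.18]
ft_force: [-7.9, -6.6, 8.4]
finger_gap: 0.0295
```

```bash
python3 m.py -0.05 0.0
```

```text
mat xyz of wheel bottom (mm) [ 0.377   4.0188 -5.1189] force u,v,n [-3.334  -5.0473 11.8308] tq [-1.3826  1.2589  0.0018]
t 12.65 pos [0.5671 0.2235 0.1926] rot [ 3.1414 -0.5417  0.1802] F [-7.9029 -6.5682  8.4239] gap 0.0295 q [ 0.3239  0.2745  1.8893 -0.1722  0.4465  1.8497]
shift [-0.0003  0.054  -0.0051] turn [ 0.0001 -0.0007  0.0002]
```

Call:
send_rows([
  [0.02, [-0.0002, -0.003, 0.0004], [0, -0.0005, 0]],
  [0.02, [0, -0.003, 0.0004], [0, -0.0005, 0]],
  [0.02, [0, -0.003, 0.0004], [0, 0, 0]],
  [0.02, [0, -0.003, 0.0005], [0.0005, 0, 0]],
  [0.02, [0, -0.003, 0.0004], [0.0005, 0, 0]],
])

```text
clock: 13.28
tcp_pos: [0.5645, 0.2384, 0.1926]
tool_rot: [-3.141, -0.542, 0.18]
ft_force: [-10.8, -2.2, 7.9]
finger_gap: 0.03
```

```bash
python3 m.py -0.05 0.0
```

```text
mat xyz of wheel bottom (mm) [ 0.5062 19.1846 -5.1744] force u,v,n [-5.3899 -0.231  12.4977] tq [-0.073   1.4635 -0.0099]
t 13.275 pos [0.5645 0.2384 0.1926] rot [-3.141  -0.5425  0.1802] F [-10.8369  -2.2067   7.9366] gap 0.03 q [ 0.359   0.2803  1.8803 -0.2095  0.4541  1.9132]
shift [-0.0004  0.0691 -0.0052] turn [-0.0007 -0.0014  0.0001]
```

Call:
send_rows([
  [0.02, [-0.0003, -0.003, 0.0004], [-0.0005, -0.001, 0]],
  [0.02, [0, -0.003, 0.0004], [0, -0.0005, 0]],
  [0.02, [0, -0.003, 0.0004], [0, -0.0005, 0]],
  [0.02, [0, -0.003, 0.0004], [0, 0, 0]],
  [0.02, [0, -0.003, 0.0004], [0, 0, 0]],
])

```text
clock: 13.9
tcp_pos: [0.5617, 0.2534, 0.1926]
tool_rot: [3.141, -0.542, 0.18]
ft_force: [-8.0, -5.8, 8.0]
finger_gap: 0.0293
```

```bash
python3 m.py -0.05 0.0
```

```text
mat xyz of wheel bottom (mm) [ 0.4667 34.3145 -5.0921] force u,v,n [-3.4963 -4.2373 11.4   ] tq [-0.9578  1.2555  0.0086]
t 13.9 pos [0.5617 0.2534 0.1926] rot [ 3.1414 -0.5422  0.1803] F [-7.9665 -5.7565  7.971 ] gap 0.0293 q [ 0.3949  0.2868  1.8691 -0.2475  0.466   1.9774]
shift [-0.0004  0.0843 -0.0051] turn [ 0.     -0.0012  0.0002]
```

Call:
send_rows([
  [0.02, [-0.0003, -0.003, 0.0004], [0, -0.001, 0]],
  [0.02, [0, -0.003, 0.0004], [0, -0.0005, 0]],
  [0.02, [0, -0.003, 0.0004], [0, -0.0005, 0]],
  [0.02, [0, -0.003, 0.0004], [0, 0, 0]],
  [0.02, [0, -0.003, 0.0004], [0, 0, 0]],
])

```text
clock: 14.52
tcp_pos: [0.559, 0.2686, 0.1927]
tool_rot: [-3.141, -0.542, 0.18]
ft_force: [-10.1, -2.2, 6.9]
finger_gap: 0.0299
```

```bash
python3 m.py -0.05 0.0
```

```text
mat xyz of wheel bottom (mm) [ 0.5632 49.7937 -5.0514] force u,v,n [-5.353  -0.377  11.2147] tq [-0.0657  1.4638 -0.0097]
t 14.525 pos [0.559  0.2686 0.1927] rot [-3.1411 -0.5422  0.1797] F [-10.1295  -2.2265   6.8559] gap 0.0299 q [ 0.4298  0.2939  1.8568 -0.2799  0.4785  2.036 ]
shift [-0.0005  0.0998 -0.0051] turn [-0.0004 -0.0011 -0.0002]
```

Now on to about +60, pausing before the return stroke.

Call:
send_rows([
  [0.02, [-0.0004, -0.003, 0.0005], [0, -0.001, 0]],
  [0.02, [0, -0.003, 0.0005], [0, -0.0005, 0]],
  [0.02, [0, -0.003, 0.0005], [0, 0, 0]],
  [0.02, [0, -0.001, 0.0005], [0, 0, 0]],
])

```text
clock: 15.02
tcp_pos: [0.5572, 0.2794, 0.1925]
tool_rot: [-3.14, -0.543, 0.179]
ft_force: [-11.1, -3.5, 7.8]
finger_gap: 0.0295
```

```bash
python3 m.py -0.05 0.0;python3 - <<'E'
from station import arm
import cv2,numpy as np
for n in ("side","scene"):
    c=arm.read_camera(n); cv2.imwrite(f"pics/{n}5.png",c["pixels"])
a=cv2.imread("pics/side5.png")[110:230,240:360];b=cv2.imread("pics/scene5.png")[230:350,290:410]
cv2.imwrite("pics/x5.png",np.hstack([cv2.resize(x,(400,400),interpolation=cv2.INTER_CUBIC) for x in (a,b)]))
E
```

```text
mat xyz of wheel bottom (mm) [ 0.6195 60.8963 -5.3077] force u,v,n [-5.8794 -1.4675 12.639 ] tq [-0.0454  1.4591 -0.0095]
t 15.025 pos [0.5572 0.2794 0.1925] rot [-3.1396 -0.5426  0.1794] F [-11.0999  -3.5114   7.8056] gap 0.0295 q [ 0.4533  0.2997  1.8483 -0.2997  0.4857  2.0736]
shift [-0.0004  0.1108 -0.0055] turn [-0.0016 -0.0016 -0.0005]
```

View pics/x5.png

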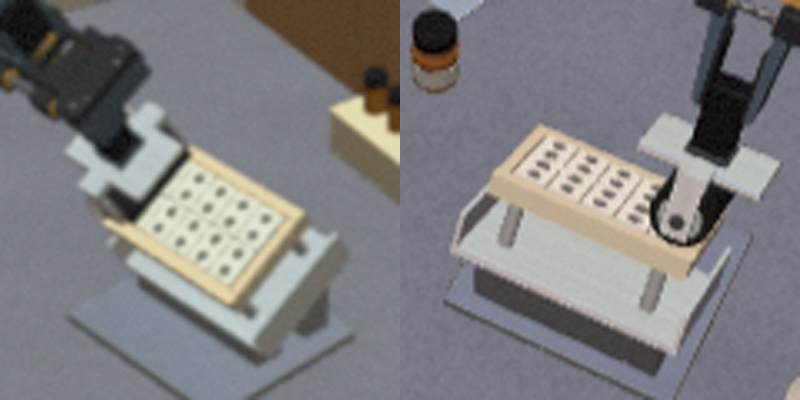

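Call:
send_rows([
  [0.02, [-0.0004, 0.003, 0.0005], [-0.001, -0.001, -0.0005]],
  [0.02, [0, 0.004, 0.0005], [0, -0.0005, 0]],
  [0.02, [0, 0.005, 0.0005], [0, 0, 0]],
  [0.02, [0, 0.005, 0.0005], [0, 0, 0]],
  [0.02, [0, 0.005, 0.0005], [0, 0, 0]],
])

```text
clock: 15.75
tcp_pos: [0.561, 0.2587, 0.1923]
tool_rot: [-3.139, -0.544, 0.18]
ft_force: [-11.4, -1.0, 10.1]
finger_gap: 0.0298
```

```bash
python3 m.py -0.05 0.0
```

```text
mat xyz of wheel bottom (mm) [ 0.6334 39.8822 -5.5553] force u,v,n [-4.5919  1.0777 14.4867] tq [ 0.2958  1.5292 -0.0302]
t 15.75 pos [0.561  0.2587 0.1923] rot [-3.1386 -0.5436  0.18  ] F [-11.406   -0.9802  10.0525] gap 0.0298 q [ 0.4047  0.2895  1.867  -0.2531  0.4649  1.9911]
shift [-0.0004  0.0896 -0.0058] turn [-0.003  -0.0025  0.    ]
```

Call:
send_rows([
  [0.02, [-0.0004, 0.005, 0.0003], [-0.001, -0.0015, 0]],
  [0.02, [0, 0.005, 0.0004], [-0.001, -0.0005, 0]],
  [0.02, [0, 0.005, 0.0004], [-0.001, 0, 0]],
  [0.02, [0, 0.005, 0.0004], [0, 0, 0]],
  [0.02, [0, 0.005, 0.0004], [0, 0, 0]],
  [0.02, [0, 0.005, 0.0004], [0, 0, 0]],
])

```text
clock: 16.5
tcp_pos: [0.5662, 0.2291, 0.1925]
tool_rot: [-3.14, -0.544, 0.18]
ft_force: [-11.0, -1.7, 8.9]
finger_gap: 0.0299
```

```bash
python3 m.py -0.05 0.0
```

```text
mat xyz of wheel bottom (mm) [ 0.6368  9.7509 -5.2228] force u,v,n [-4.9677  0.3262 13.3556] tq [0.1653 1.5013 0.0357]
t 16.5 pos [0.5662 0.2291 0.1925] rot [-3.1398 -0.5443  0.1798] F [-11.0153  -1.6729   8.8895] gap 0.0299 q [ 0.3359  0.2763  1.8884 -0.1844  0.4443  1.8715]
shift [-0.0004  0.0596 -0.0053] turn [-0.0016 -0.0032 -0.0002]
```

Call:
send_rows([
  [0.02, [-0.0002, 0.005, 0.0004], [-0.001, -0.001, 0]],
  [0.02, [0, 0.005, 0.0004], [0, -0.0005, 0]],
  [0.02, [0, 0.005, 0.0004], [0, 0, 0]],
  [0.02, [0, 0.005, 0.0004], [0, 0, 0]],
  [0.02, [0, 0.005, 0.0004], [0, 0, 0]],
])

```text
clock: 17.12
tcp_pos: [0.5707, 0.2043, 0.1926]
tool_rot: [-3.14, -0.545, 0.18]
ft_force: [-9.4, -0.9, 7.1]
finger_gap: 0.0297
```

```bash
python3 m.py -0.05 0.0
```

```text
mat xyz of wheel bottom (mm) [  0.6632 -15.4729  -5.1373] force u,v,n [-4.453   0.7849 10.9429] tq [0.2074 1.496  0.0398]
t 17.125 pos [0.5707 0.2043 0.1926] rot [-3.1399 -0.5448  0.1798] F [-9.4408 -0.9201  7.0865] gap 0.0297 q [ 0.2753  0.2673  1.9032 -0.1147  0.4306  1.7568]
shift [-0.0004  0.0344 -0.0052] turn [-0.0016 -0.0037 -0.0001]
```

Call:
send_rows([
  [0.02, [-0.0003, 0.005, 0.0006], [-0.001, -0.002, 0]],
  [0.02, [0, 0.005, 0.0005], [-0.0005, -0.001, 0]],
  [0.02, [0, 0.005, 0.0005], [0, -0.001, 0]],
  [0.02, [0, 0.005, 0.0005], [0, -0.0005, 0]],
  [0.02, [0, 0.005, 0.0005], [0, -0.0005, 0]],
])

```text
clock: 17.75
tcp_pos: [0.5754, 0.1794, 0.1923]
tool_rot: [-3.141, -0.542, 0.18]
ft_force: [-10.8, -2.0, 9.7]
finger_gap: 0.0293
```

```bash
python3 m.py -0.05 0.0
```

```text
mat xyz of wheel bottom (mm) [  0.4895 -40.8129  -5.5392] force u,v,n [-4.3879 -0.0504 14.0002] tq [ 0.1486  1.3964 -0.0201]
t 17.75 pos [0.5754 0.1794 0.1923] rot [-3.1408 -0.542   0.18  ] F [-10.7855  -2.0138   9.7406] gap 0.0293 q [ 0.2138  0.2616  1.9116 -0.0402  0.4269  1.6363]
shift [-0.0004  0.0091 -0.0055] turn [-0.0008 -0.0009  0.    ]
```

Call:
send_rows([
  [0.02, [0, 0.005, 0.0004], [-0.0005, -0.001, 0]],
  [0.02, [0, 0.005, 0.0004], [0, -0.0005, 0]],
  [0.02, [0, 0.005, 0.0004], [0, 0, 0]],
  [0.02, [0, 0.004, 0.0004], [0, 0, 0]],
  [0.02, [0, 0.001, 0.0004], [0, 0, 0]],
])

```text
clock: 18.38
tcp_pos: [0.579, 0.1592, 0.1924]
tool_rot: [-3.141, -0.542, 0.18]
ft_force: [-10.8, -1.0, 8.8]
finger_gap: 0.0299
```

```bash
python3 m.py -0.05 0.0
```

```text
mat xyz of wheel bottom (mm) [  0.491  -61.3272  -5.369 ] force u,v,n [-4.7457  0.9154 13.0824] tq [ 0.1433  1.3899 -0.0349]
t 18.375 pos [0.579  0.1592 0.1924] rot [-3.1412 -0.5421  0.1803] F [-10.7951  -1.034    8.7696] gap 0.0299 q [0.1631 0.2571 1.9185 0.0226 0.424  1.5355]
shift [-0.0004 -0.0114 -0.0054] turn [-0.0006 -0.0011  0.0002]
```

Call:
send_rows([
  [0.02, [0, 0, -0.008], [0, 0, 0]],
  [0.02, [0, 0, -0.025], [0, 0, 0]],
  [0.02, [0, 0, -0.035], [0, 0, 0]],
  [0.02, [0, 0.02, -0.035], [0, 0, 0]],
  [0.02, [0, 0.03, -0.02], [0, 0, 0]],
  [0.02, [0, 0.02, 0], [0, 0, 0]],
  [0.02, [0, 0, 0], [0, 0, 0]],
])

```text
clock: 19.25
tcp_pos: [0.5272, 0.0771, 0.3022]
tool_rot: [3.14, -0.544, 0.183]
ft_force: [-0.1, 0.5, -5.0]
finger_gap: 0.0296
```

```bash
python3 m.py -0.05 0.0;python3 - <<'E'
from station import arm
import cv2,numpy as np
for n in ("side","scene","wrist"):
    c=arm.read_camera(n); cv2.imwrite(f"pics/{n}6.png",c["pixels"])
a=cv2.imread("pics/side6.png")[140:210,260:340];b=cv2.imread("pics/scene6.png")[260:320,310:400]
cv2.imwrite("pics/x6.png",np.hstack([cv2.resize(x,(400,400),interpolation=cv2.INTER_CUBIC) for x in (a,b)]))
a=cv2.imread("pics/side3.png")[140:210,260:340];b=cv2.imread("pics/scene3.png")[260:320,310:400]
cv2.imwrite("pics/x3.png",np.hstack([cv2.resize(x,(400,400),interpolation=cv2.INTER_CUBIC) for x in (a,b)]))
E
```

```text
mat xyz of wheel bottom (mm) [   0.8401 -132.9105  122.5503] force u,v,n [-2.5709  0.5309 -4.2581] tq [-0.0045  0.9772 -0.0043]
t 19.25 pos [0.5272 0.0771 0.3022] rot [ 3.1403 -0.5436  0.1828] F [-0.1055  0.5204 -4.974 ] gap 0.0296 q [-0.0535 -0.0031  1.8722  0.1769  0.7489  1.2374]
shift [-0.0008 -0.0829  0.1226] turn [-0.0001 -0.0025  0.0024]
```

View pics/x6.png

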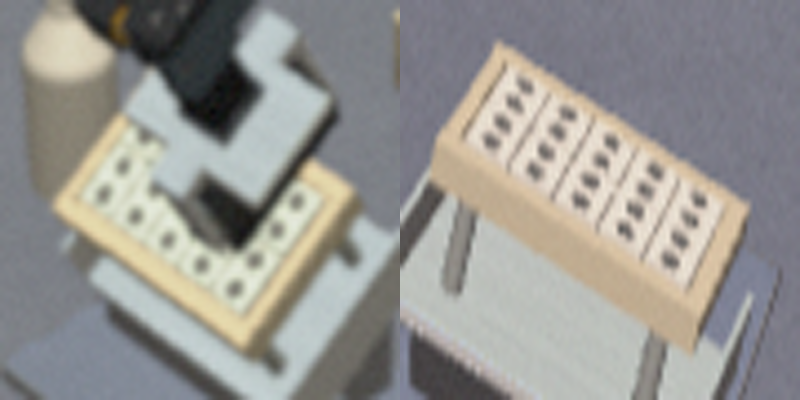

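View pics/x3.png

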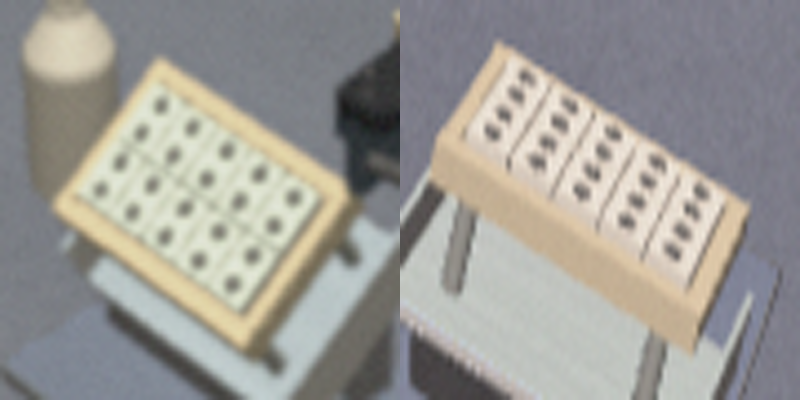

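View pics/wrist6.png

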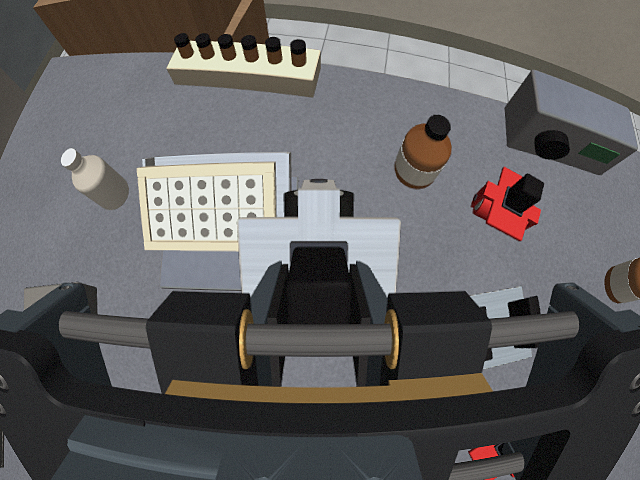

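```bash
python3 - <<'E'
from m import *
g0=cv2.cvtColor(cv2.imread("pics/scene3.png"),cv2.COLOR_BGR2GRAY).astype(np.float32)
g1=cv2.cvtColor(cv2.imread("pics/scene6.png"),cv2.COLOR_BGR2GRAY).astype(np.float32)
# per-cap shift along n, by minimum residual of shifting a patch along the projected n direction
for row,x in (('a',-.019),('b',.019)):
  for i in range(5):
    P=C+B@[x,(i-2)*.028,0]; c=proj('scene',P); best=[]
    for mm in np.arange(-1,7.1,.25):
        d=proj('scene',P-B[:,2]*mm/1000)-c
        a=cv2.getRectSubPix(g0,(11,9),tuple(map(float,c))); b=cv2.getRectSubPix(g1,(11,9),tuple(map(float,c+d)))
        best.append((np.corrcoef(a.ravel(),b.ravel())[0,1],mm))
    print(row,i+1,max(best))
E
```

```text
a 1 (np.float64(0.8881535736668146), np.float64(3.5))
a 2 (np.float64(0.8929252424276292), np.float64(3.25))
a 3 (np.float64(0.8959318030887802), np.float64(4.0))
a 4 (np.float64(0.8891214698559917), np.float64(3.75))
a 5 (np.float64(0.894369131909785), np.float64(3.25))
b 1 (np.float64(0.9638339565254702), np.float64(4.0))
b 2 (np.float64(0.9620560623205506), np.float64(3.75))
b 3 (np.float64(0.9672087058918072), np.float64(4.25))
b 4 (np.float64(0.9665941397722814), np.float64(3.75))
b 5 (np.float64(0.9685306827929979), np.float64(4.25))
```

```bash
python3 - <<'E'
from m import *
for cam in ('scene','side'):
  g0=cv2.cvtColor(cv2.imread(f"pics/{cam}3.png"),cv2.COLOR_BGR2GRAY).astype(np.float32)
  g1=cv2.cvtColor(cv2.imread(f"pics/{cam}6.png"),cv2.COLOR_BGR2GRAY).astype(np.float32)
  for x in (-.028,-.0095,.0095,.028):
    out=[]
    for i in range(5):
      P=C+B@[x,(i-2)*.028,0]; c=proj(cam,P); best=[]
      for mm in np.arange(-1,7.1,.1):
        d=proj(cam,P-B[:,2]*mm/1000)-c
        a=cv2.getRectSubPix(g0,(7,5),tuple(map(float,c))); b=cv2.getRectSubPix(g1,(7,5),tuple(map(float,c+d)))
        best.append((round(float(np.corrcoef(a.ravel(),b.ravel())[0,1]),2),round(float(mm),1)))
      out.append(max(best)[::-1])
    print(cam,x,out)
E
```

```text
scene -0.028 [(4.0, 0.86), (3.7, 0.84), (4.3, 0.88), (4.6, 0.88), (4.0, 0.88)]
scene -0.0095 [(4.4, 0.97), (4.1, 0.95), (4.1, 0.96), (4.7, 0.97), (3.9, 0.97)]
scene 0.0095 [(4.1, 0.97), (4.4, 0.95), (3.9, 0.98), (4.2, 0.97), (4.0, 0.98)]
scene 0.028 [(4.1, 0.98), (4.8, 0.96), (4.0, 0.98), (4.4, 0.95), (4.0, 0.98)]
side -0.028 [(4.7, 0.98), (5.2, 0.92), (4.1, 0.97), (4.7, 0.98), (5.2, 0.94)]
side -0.0095 [(6.2, 0.54), (7.0, 0.27), (0.3, 0.46), (4.8, 0.68), (4.7, 0.96)]
side 0.0095 [(7.0, 0.41), (7.0, 0.19), (7.0, 0.51), (-0.7, -0.07), (3.9, 0.62)]
side 0.028 [(6.8, 0.43), (7.0, -0.24), (-1.0, 0.03), (-0.6, 0.07), (7.0, -0.16)]
```

```bash
cat > r.py <<'E'
import sys
from d import *
delta([.5427,-.1757,float(sys.argv[1])],Rn.from_euler('xyz',[3.1386,-.0034,.3012]).as_matrix())
E
python3 r.py 0.25
```

```text
t 19.4 pos [0.5268 0.0786 0.3016] rot [ 3.1409 -0.5424  0.1843] F [-0.1482 -0.1899 -4.5719] gap 0.0297 q [-0.0503 -0.0022  1.8726  0.1762  0.7486  1.2393]
shift [-0.0532  0.2529  0.0283] turn [ 0.0297 -0.5382 -0.115 ]
```

Call:
send_rows([
  [0.02, [0, 0.02, 0], [0, -0.06, -0.02]],
  [0.02, [0, 0.03, 0], [0, -0.1, -0.025]],
  [0.02, [0, 0.035, 0], [0, -0.1, -0.025]],
  [0.02, [0, 0.035, 0], [0, -0.1, -0.025]],
  [0.02, [0, 0.035, 0], [0, -0.1, -0.02]],
  [0.02, [0, 0.035, 0], [0, -0.06, 0]],
  [0.02, [0, 0.025, 0], [0, 0, 0]],
  [0.02, [0, 0, 0], [0, 0, 0]],
])

```text
clock: 20.4
tcp_pos: [0.5823, -0.1298, 0.304]
tool_rot: [3.105, -0.002, 0.303]
ft_force: [-0.8, 1.3, -4.7]
finger_gap: 0.0296
```

```bash
python3 r.py 0.22
```

```text
t 20.4 pos [ 0.5823 -0.1298  0.304 ] rot [ 3.1047 -0.0019  0.303 ] F [-0.7988  1.2544 -4.7381] gap 0.0296 q [-0.3006  0.3533  1.2556 -0.0293  1.5102  0.9687]
shift [-0.0517  0.0289  0.085 ] turn [0.0338 0.0015 0.0018]
```

Call:
send_rows([
  [0.02, [-0.02, 0.012, 0.025], [0.017, 0, 0]],
  [0.02, [-0.02, 0.012, 0.03], [0.015, 0, 0]],
  [0.02, [-0.01, 0.006, 0.015], [0, 0, 0]],
  [0.02, [0, 0, 0], [0, 0, 0]],
  [0.02, [0, 0, 0], [0, 0, 0]],
])

```text
clock: 21.02
tcp_pos: [0.5432, -0.1714, 0.2342]
tool_rot: [3.137, -0.009, 0.305]
ft_force: [0.1, 0.3, -4.2]
finger_gap: 0.0297
```

```bash
python3 r.py 0.2
```

```text
t 21.025 pos [ 0.5432 -0.1714  0.2342] rot [ 3.1366 -0.0093  0.3052] F [ 0.1223  0.3233 -4.2337] gap 0.0297 q [-0.4121  0.3655  1.4266  0.0024  1.3391  0.853 ]
shift [-0.0021  0.0038  0.0342] turn [ 0.002  -0.0059  0.0039]
```

Call:
send_rows([
  [0.02, [-0.002, 0.0038, 0.015], [0.002, -0.006, 0.004]],
  [0.02, [0, 0, 0.01], [0, 0, 0]],
  [0.02, [0, 0, 0], [0, 0, 0]],
])

```text
clock: 21.4
tcp_pos: [0.5437, -0.1749, 0.2084]
tool_rot: [3.138, -0.005, 0.302]
ft_force: [0.4, -0.0, -5.0]
finger_gap: 0.0297
```

```bash
python3 r.py 0.15; python3 - <<'E'
from station import arm
import cv2,numpy as np
for n in ("wrist","side"):
    c=arm.read_camera(n); cv2.imwrite(f"pics/{n}7.png",c["pixels"])
a=cv2.imread("pics/wrist3.png")[160:330,220:420];b=cv2.imread("pics/wrist7.png")[160:330,220:420]
cv2.imwrite("pics/x7.png",np.hstack([cv2.resize(x,(400,340),interpolation=cv2.INTER_CUBIC) for x in (a,b)]))
a=cv2.imread("pics/side7.png")[190:330,300:440]
cv2.imwrite("pics/s7c.png",cv2.resize(a,None,fx=4,fy=4,interpolation=cv2.INTER_CUBIC))
E
```

```text
t 21.4 pos [ 0.5437 -0.1749  0.2084] rot [ 3.1376 -0.0047  0.3024] F [ 0.448  -0.0164 -4.9736] gap 0.0297 q [-0.4158  0.393   1.4565  0.0001  1.2859  0.8526]
shift [-0.0015  0.0002  0.0584] turn [ 0.001  -0.0013  0.0012]
```

View pics/x7.png

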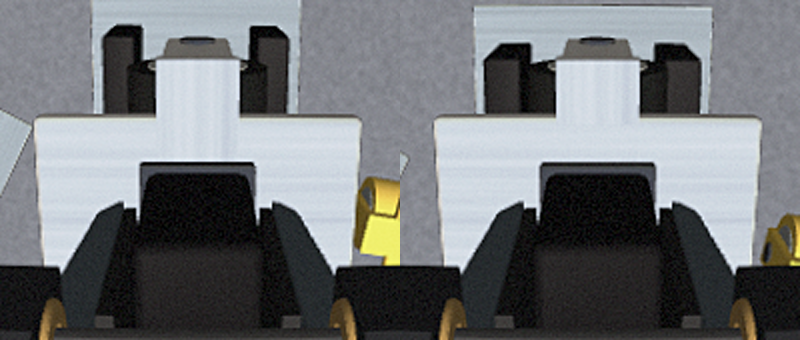

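View pics/s7c.png

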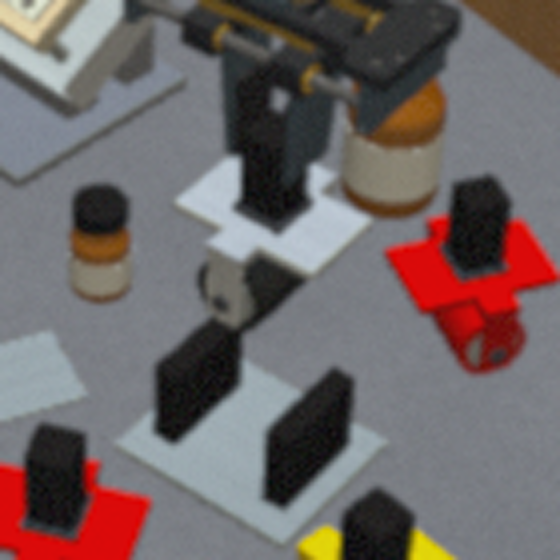

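Call:
send_rows([
  [0.02, [-0.0015, 0.0002, 0.02], [0.001, -0.001, 0.001]],
  [0.02, [0, 0, 0.025], [0, 0, 0]],
  [0.02, [0, 0, 0.02], [0, 0, 0]],
  [0.02, [0, 0, 0.01], [0, 0, 0]],
  [0.02, [0, 0, 0], [0, 0, 0]],
])

```text
clock: 22.12
tcp_pos: [0.5453, -0.1767, 0.1346]
tool_rot: [3.135, -0.008, 0.301]
ft_force: [-0.3, 0.1, -4.3]
finger_gap: 0.0298
```

```bash
python3 r.py 0.095
```

```text
t 22.125 pos [ 0.5453 -0.1767  0.1346] rot [ 3.1348 -0.0082  0.3015] F [-0.3004  0.1392 -4.2806] gap 0.0298 q [-0.4177  0.4716  1.549   0.0003  1.1102  0.8515]
shift [-0.0025 -0.002   0.0395] turn [ 0.0038 -0.0048  0.0003]
```

Call:
send_rows([
  [0.02, [-0.0025, -0.002, 0.01], [0.0038, -0.0048, 0]],
  [0.02, [0, 0, 0.012], [0, 0, 0]],
  [0.02, [0, 0, 0.008], [0, 0, 0]],
  [0.02, [0, 0, 0], [0, 0, 0]],
])

```text
clock: 22.62
tcp_pos: [0.5432, -0.1759, 0.1039]
tool_rot: [3.137, -0.005, 0.301]
ft_force: [-0.6, 0.4, -4.4]
finger_gap: 0.0296
```

```bash
python3 r.py 0.0883
```

```text
t 22.625 pos [ 0.5432 -0.1759  0.1039] rot [ 3.1374 -0.0048  0.3014] F [-0.6015  0.4089 -4.4498] gap 0.0296 q [-0.4177  0.5088  1.583   0.      1.0434  0.8517]
shift [-0.0005 -0.0004  0.0156] turn [ 0.0012 -0.0014  0.0002]
```

Call:
send_rows([
  [0.02, [-0.0005, -0.0004, 0.007], [0.001, -0.001, 0]],
  [0.02, [0, 0, 0.005], [0, 0, 0]],
  [0.02, [0, 0, 0.002], [0, 0, 0]],
  [0.02, [0, 0, 0], [0, 0, 0]],
])

```text
clock: 23.12
tcp_pos: [0.543, -0.1758, 0.0892]
tool_rot: [3.138, -0.004, 0.301]
ft_force: [0.6, -0.3, -4.7]
finger_gap: 0.0296
```

```bash
python3 r.py 0.0883
```

```text
t 23.125 pos [ 0.543  -0.1758  0.0892] rot [ 3.138  -0.0043  0.3015] F [ 0.6485 -0.3245 -4.7039] gap 0.0296 q [-0.4178  0.528   1.597   0.0001  1.0111  0.8514]
shift [-0.0002 -0.0002  0.0009] turn [ 0.0006 -0.0009  0.0003]
```

Call:
send_rows([
  [0.02, [0, 0, 0.001], [0.0006, -0.0009, 0]],
  [0.02, [0, 0, 0.0005], [0, 0, 0]],
  [0.02, [0, 0, 0], [0, 0, 0]],
])

```text
clock: 23.5
tcp_pos: [0.5432, -0.1759, 0.0884]
tool_rot: [3.138, -0.004, 0.301]
ft_force: [0.0, -0.8, -4.5]
finger_gap: 0.0294
```

```bash
python3 r.py 0.0883
```

```text
t 23.5 pos [ 0.5432 -0.1759  0.0884] rot [ 3.1381 -0.0039  0.3015] F [ 0.0036 -0.7576 -4.5425] gap 0.0294 q [-0.4178  0.5295  1.5968 -0.0001  1.0101  0.8516]
shift [-0.0004 -0.0004  0.0001] turn [ 0.0005 -0.0005  0.0003]
```

Call:
send_rows([
  [0.02, [0, 0, 0.001], [0, 0, 0]],
  [0.02, [0, 0, 0], [0, 0, 0]],
])

```text
clock: 23.75
tcp_pos: [0.5433, -0.1761, 0.0885]
tool_rot: [3.137, -0.005, 0.302]
ft_force: [0.4, -0.8, -4.3]
finger_gap: 0.0298
```

```bash
python3 r.py 0.0883
```

```text
t 23.75 pos [ 0.5433 -0.1761  0.0885] rot [ 3.1375 -0.0045  0.3015] F [ 0.4123 -0.7734 -4.2945] gap 0.0298 q [-0.4178  0.5293  1.5972 -0.0002  1.009   0.8516]
shift [-0.0005 -0.0005  0.0002] turn [ 0.0011 -0.0011  0.0003]
```

Call:
send_rows([
  [0.02, [-0.0003, -0.0003, 0.0015], [0.001, -0.001, 0]],
  [0.02, [0, 0, 0.0015], [0, 0, 0]],
  [0.02, [0, 0, 0.001], [0, 0, 0]],
])

```text
clock: 24.12
tcp_pos: [0.5436, -0.1762, 0.0883]
tool_rot: [3.136, -0.006, 0.301]
ft_force: [-5.9, 0.5, 13.9]
finger_gap: 0.0293
```

```bash
python3 r.py 0.0883
```

```text
t 24.125 pos [ 0.5436 -0.1762  0.0883] rot [ 3.1364 -0.0057  0.3015] F [-5.8779  0.5353 13.8844] gap 0.0293 q [-0.4179  0.5291  1.5982 -0.0002  1.0065  0.8516]
shift [-0.0007 -0.0008 -0.    ] turn [ 0.0022 -0.0023  0.0002]
```

Call:
send_rows([
  [0.02, [0, 0, 0], [0, 0, 0]],
  [0.05, [0, 0, 0], [0, 0, 0]],
  [0.0912, [0, 0, 0], [0, 0, 0]],
  [0.0912, [0, 0, 0], [0, 0, 0]],
  [0.0912, [0, 0, 0], [0, 0, 0]],
  [0.0912, [0, 0, 0], [0, 0, 0]],
  [0.0912, [0, 0, 0], [0, 0, 0]],
  [0.0912, [0, 0, 0], [0, 0, 0]],
])

```text
clock: 25.12
tcp_pos: [0.5444, -0.1766, 0.0884]
tool_rot: [3.135, -0.007, 0.301]
ft_force: [-0.6, 0.7, -0.2]
finger_gap: 0.0911
```

```bash
python3 r.py 0.0883
```

```text
t 25.125 pos [ 0.5444 -0.1766  0.0884] rot [ 3.1354 -0.0069  0.3015] F [-0.6138  0.6514 -0.2136] gap 0.0911 q [-0.4179  0.5293  1.5974 -0.0002  1.0056  0.8516]
shift [-0.0014 -0.0013  0.0001] turn [ 0.0032 -0.0035  0.0002]
```

Released. Now straight up and away, clear of both camera views of the stand and the rest.

Call:
send_rows([
  [0.0912, [0, 0, -0.015], [0, 0, 0]],
  [0.0912, [0, 0, -0.03], [0, 0, 0]],
  [0.0912, [0, 0, -0.04], [0, 0, 0]],
  [0.0912, [0, 0, -0.04], [0, 0, 0]],
  [0.0912, [0, 0, -0.04], [0, 0, 0]],
  [0.0912, [-0.03, 0, -0.03], [0, 0, 0]],
  [0.0912, [-0.04, 0, 0], [0, 0, 0]],
  [0.0912, [-0.03, 0, 0], [0, 0, 0]],
  [0.0912, [0, 0, 0], [0, 0, 0]],
  [0.0912, [0, 0, 0], [0, 0, 0]],
])

```text
clock: 26.38
tcp_pos: [0.4448, -0.206, 0.2992]
tool_rot: [3.129, -0.013, 0.302]
ft_force: [0.0, 0.1, 0.0]
finger_gap: 0.0911
```

```bash
python3 - <<'E'
from m import *
s=arm.sense(); M=T(s['tcp_pos'],s['tool_rot']); print(s['clock'],s['tcp_pos'],s['tool_rot'])
for n in ("wrist","side","scene"):
    c=arm.read_camera(n); cv2.imwrite(f"pics/{n}8.png",c["pixels"])
np.save('M8.npy',M)
a=cv2.imread("pics/side8.png")[235:345,310:430]
b=cv2.imread("pics/side8.png")[130:240,240:360]
cv2.imwrite("pics/x8.png",np.hstack([cv2.resize(x,(400,400),interpolation=cv2.INTER_CUBIC) for x in (a,b)]))
for cam in ('scene','side'):
  g0=cv2.cvtColor(cv2.imread(f"pics/{cam}3.png"),cv2.COLOR_BGR2GRAY).astype(np.float32)
  g1=cv2.cvtColor(cv2.imread(f"pics/{cam}8.png"),cv2.COLOR_BGR2GRAY).astype(np.float32)
  for x in (-.028,-.0095,.0095,.028):
    out=[]
    for i in range(5):
      P=C+B@[x,(i-2)*.028,0]; c=proj(cam,P); best=[]
      for mm in np.arange(-1,7.1,.1):
        d=proj(cam,P-B[:,2]*mm/1000)-c
        a=cv2.getRectSubPix(g0,(7,5),tuple(map(float,c))); b=cv2.getRectSubPix(g1,(7,5),tuple(map(float,c+d)))
        best.append((round(float(np.corrcoef(a.ravel(),b.ravel())[0,1]),2),round(float(mm),1)))
      out.append(max(best)[::-1])
    print(cam,x,out)
E
```

```text
26.375 [ 0.4448 -0.206   0.2992] [ 3.1287 -0.0127  0.3021]
scene -0.028 [(3.9, 0.86), (3.7, 0.83), (4.1, 0.88), (4.4, 0.88), (3.9, 0.88)]
scene -0.0095 [(4.5, 0.96), (4.2, 0.94), (4.1, 0.96), (4.6, 0.98), (4.0, 0.97)]
scene 0.0095 [(4.1, 0.97), (4.3, 0.95), (3.9, 0.98), (4.2, 0.97), (4.0, 0.98)]
scene 0.028 [(4.1, 0.98), (4.6, 0.96), (4.0, 0.98), (4.4, 0.94), (4.0, 0.98)]
side -0.028 [(4.4, 0.98), (5.5, 0.46), (4.3, 0.96), (4.6, 0.98), (4.7, 0.95)]
side -0.0095 [(4.3, 0.19), (2.3, 0.5), (7.0, 0.36), (3.9, 0.95), (4.7, 0.96)]
side 0.0095 [(3.4, 0.24), (7.0, 0.3), (2.3, 0.15), (7.0, 0.25), (4.7, 0.95)]
side 0.028 [(-0.6, 0.37), (-0.1, 0.36), (-0.9, 0.18), (7.0, 0.34), (3.9, 0.99)]
```

View pics/x8.png

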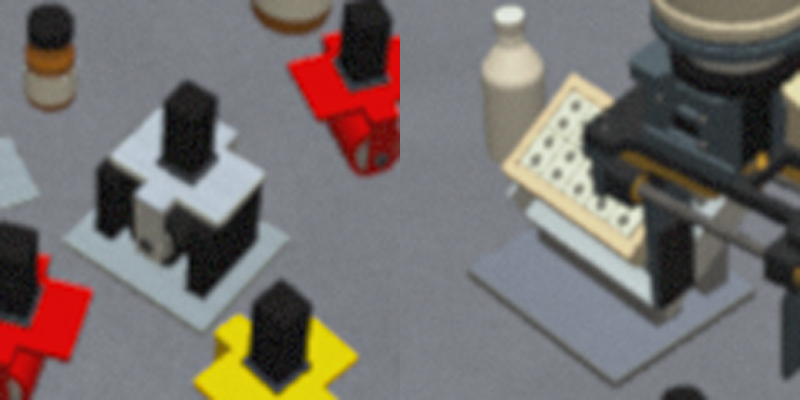

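View pics/wrist8.png

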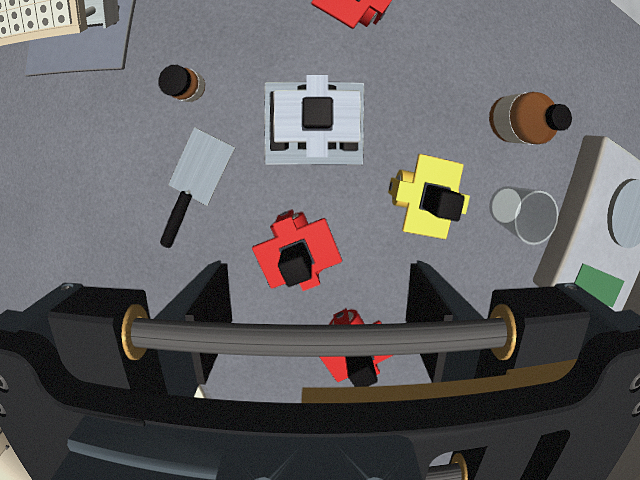

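The side crop shows the roller back in its rest at (366,275), matching the start picture: the plate lies on both rails and the handle is upright. The wrist view shows the same at (317,120). In the scene view all 20 cap marks have sunk about 4 mm. I'm handing the job in.

```bash
python3 -c "
from station import arm
print(arm.sense()['clock'],arm.sense()['ft_force']); print(arm.finish_job())"
```

```text
26.525 [0.70665816 0.77573151 0.44917448]
the job is handed in; nothing more can be done
None
```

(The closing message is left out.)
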